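Lock up the printing blocks in the press bed

ROBOT

A 7-joint arm with a two-finger parallel gripper is mounted at the origin on the work surface. World frame = base frame: x ahead of the robot, y to its left, z up, the work surface at z = 0. Lengths are in m, angles in rad, forces in N, time in s.
With the tool pointing down it reaches from about 0.425 to 0.925 m from the base axis. Payload 6.8 kg.
Tool frame: the origin (TCP) lies on the mounting face of the last link; the fingertips stand 173 mm ahead of it and the grasp point (between the pads) lies 155 mm ahead of it; z points along the fingers, y is the direction in which the jaws open and shut (so a half turn about z gives the same grasp; the last joint's range is limited). The gripper opens to 85 mm and grips with 20 to 120 N. Pads are 22 mm wide; open, the fingers measure 114 mm over their backs; the gripper's body (76 mm by 85 mm) begins 54 mm behind the grasp point. The pads swing forward as they close: fully open they stand 13 mm farther back than shut.
Start: joints at [1.173, 0.477, 0.022, 1.555, -0.011, 1.109, -0.083], TCP at [0.193, -0.647, 0.405] pointing down, gripper open.
Joint ranges: [-2.96, 2.96], [-0.34, 2.1], [-1.41, 1.46], [0.24, 2.44], [-1.37, 4.51], [0.17, 1.92], [-2.96, 2.96]. Speed limits (rad/s): [2.39, 2.39, 3.14, 3.14, 3.14, 3.14, 3.14].

INTERFACE

Orientations are given as a unit quaternion [w, x, y, z].
In Python, from station import sensors, read_camera, bot gives the robot as it stands. The module is installed in compiled form; this text tells all that it offers.
- The arm moves only by the tool play_rows, never from a script. Its argument "commands" is a list of rows, each a list of 4 numbers: the shift along the tool's x, y, z in m, then the turn about the tool's z in degrees. A call has 1 to 20 rows; each row shifts and turns the commanded pose from where the row before left it, along the tool's axes as they then stand; what a row does not reach is not made up. A row lasts 1/10 s, in which the tool goes at most 50 mm and 8.59 degrees, less where a joint would pass 70% of its speed; a pose out of reach is approached as far as the arm can. A call with a gripper value outside its range is refused whole. "claw" is the finger opening in m, from 0 to 0.0854, set as the call begins (left out, the last holds). The fingers move at their own pace and stop on an object; "force" is the grip in N (left out, the last holds). Time passes only in rows, so rows that do not move let the fingers close. It gives the time, the measured TCP pose, the force and the opening at its end, in the units of the state.
- sensors.get_obs(): the state, without advancing time (a new reading comes with each control period).
- read_camera(name): name is "scene" or "top" or "wrist"; returns a dict with "frame" (480x640x3 uint8, blue, green, red), "depth" (480x640 float32, m along the optical axis (not along the pixel's ray), 0 where there is no reading), "fx", "fy", "cx", "cy" (pixels), "rvec" (rotation vector, rad) and "tvec" (3), from world to camera coordinates, as OpenCV has them; the wrist camera has in their place "T_tool_cam" (4x4, takes a point from camera to tool coordinates, whose origin is the TCP and whose axes are the flange's). Camera axes: x right, y down, z forward; pixel columns grow to the right and rows downward; lengths in m; the calibration is good to about 2 mm. A picture is of the moment at which its call begins: read the wrist's pose just before it.
- bot.hand_in(): hands the job in, once; it reports no verdict.
The state is a dict: "t": time; "q": joint angles; "joint_vel": joint speeds; "joint_torque": joint torques, N m; "eef_pos": TCP position; "tool_rot": TCP orientation; "contact_force": force on the tool from outside, world axes, zero at the start; "torque": the same for the moment, N m; "gripper_width": opening from 0.0 (shut) to 1.0 (fully open).
Only numpy, scipy, OpenCV 4.12 (cv2) and the standard library are available. Lean on these libraries where they do the work, as an engineer would, in place of code of your own. Each camera call takes 0.05 s, during which the arm holds its last target.

TASK

Get the lock-up bed ready for proofing: first take the ink roller (brayer) out of the bed and lay it with its roller on the steel ink slab, then lay every wooden printing block flat in the bed, side by side with their long sides along the fence. Then wind the handwheel clockwise until the clamp bar has come fully up to its brass stops and, after that, swing the latch over and down until it lies fully home on the catch post of the bar. Do not push the ink can, the cardboard box or the glass jar out of their places, and leave the roller, the blocks, the bar and the latch in these places.

Things in the scene. Friction and masses are not known exactly. Their poses are not given: they have to be found in the camera images.
- bed: grey iron lock-up bed, fixed. Origin: centre of its open pocket, on the table surface; axes x away from the robot, y left, z up (the bed may be turned a little; 'bed' coordinates below are in this frame). Pocket floor 8 mm above the table; pocket y from -140 to +140 mm between side walls 10 mm thick with top at z = 20 mm
- fence_mid (a point): middle of the fence's inner face at the pocket floor (bed x -59 mm, z 8 mm): the fence is the pocket's wall on the robot's side, 16 mm thick, top at z = 30 mm
- clamp_face (a point): middle of the steel clamp bar's face that looks at the fence, 33 mm above the table (its top edge), at bed x = 59 mm minus joint clamp. Bar 18 mm thick, 270 mm long. Behind it a gearbox (bed x 115 to 205, y -45 to 45, top z = 50 mm) carries the handwheel
- clamp (a joint): position of the clamp bar in m: 0 fully open (118 mm pocket), 0.060 against its brass stops (58 mm pocket). Driven only by the handwheel: 30 mm per full turn. As it closes it pushes blocks that lie in the pocket along the floor up to the fence
- wheel (a joint): angle of the handwheel in rad, growing clockwise seen from above; 0 = bar fully open, 12.57 (two full turns) = bar at its stops. The bar and wheel start a little way closed. Turns easily (under 0.1 N m) and stays where it is left
- wheel_axis (a point): point on the vertical axis of the handwheel (steel disc, 112 mm diameter, top 68 mm above the table), level with the middle of the crank grip
- crank_mid (a point): middle of the upright black crank grip on the handwheel: a cylinder 24 mm in diameter and 45 mm high (z 69 to 114 mm above the table) that spins freely on its pin, 40 mm from the wheel axis; it circles the axis as the wheel turns
- latch (a joint): angle of the steel hasp latch in rad: 0 closed, lying level with its slot over the catch post on the clamp bar's end; opens upward, 1.57 standing straight up, more leans back toward the robot. Stiff hinge: it stays where it is left (about 2 N at the handle moves it) and must be pressed all the way down
- latch_hinge (a point): hinge of the latch, at the fence's right-hand end (bed x -67, y -168, z 45 mm); the hinge axis runs along the bed's y
- latch_bar (a point): middle of the free part of the latch's round cross-bar handle (16 mm diameter, parallel to the hinge axis, sticking out 65 mm to the right of the latch arm): 105 mm from the hinge axis. With the latch closed it lies at bed x +38, y -210, z 45 mm, with nothing under it
- slab: flat dark steel ink slab, fixed to the table, 170 x 170 x 6 mm; origin at the centre of its underside, axes along its edges
- brayer_grip (a point): middle of the wooden handle of the brayer (hand ink roller), loose, 0.3 kg: handle 24 mm thick and 105 mm long along its x axis, axis 20 mm above what it lies on; +x points to the rubber roller. A foot of 40 mm height (12 mm thick, 30 mm wide) at the handle's end, 62 mm from here, keeps it level. It starts lying in the bed
- brayer_roller (a point): centre of the brayer's rubber roller (40 mm diameter, 80 mm long across the handle), 78 mm from brayer_grip along +x
- block1_center (a point): centre of a wooden printing block, 56 (its x) x 80 (its y) x 24 mm (z), about 0.12 kg, dark carved face up; centre 12 mm above what it lies on. Two or three blocks are present (None if absent)
- block2_center (a point): centre of a wooden printing block, 56 (its x) x 80 (its y) x 24 mm (z), about 0.12 kg, dark carved face up; centre 12 mm above what it lies on. Two or three blocks are present (None if absent)
- block3_center (a point): centre of a wooden printing block, 56 (its x) x 80 (its y) x 24 mm (z), about 0.12 kg, dark carved face up; centre 12 mm above what it lies on. Two or three blocks are present (None if absent)
- ink_can: low aluminium can, 80 mm diameter, 55 mm high, bystander; origin under its centre
- proof_box: closed cardboard box 100 x 140 x 40 mm, bystander; origin under its centre
- brush_jar: open glass jar, 80 mm diameter, 100 mm high, bystander; origin under its centre
Not all that is in view belongs to the job. There is more than one size of the slab; the one meant has the size given above.

How it is judged:
On the way, in this order (a step that is already met when the one before it is completed fails the run):
1. the brayer lies with its roller on the ink slab (x of brayer_roller in the frame of slab between -0.085 and 0.085 m and y of brayer_roller in the frame of slab between -0.085 and 0.085 m and z of brayer_roller in the frame of slab between 0.018 and 0.036 m and linear speed of brayer below 0.05 m/s), for 0.2 s.
2. every block lies flat in the pocket of the bed (x of block1_center in the frame of bed between -0.037 and 0.05 m and y of block1_center in the frame of bed between -0.125 and 0.125 m and z of block1_center in the frame of bed between 0.012 and 0.026 m and angle between each of block1_center, block2_center, block3_center's own z axis and vertical below 0.15 rad and x of block2_center in the frame of bed between -0.037 and 0.05 m and y of block2_center in the frame of bed between -0.125 and 0.125 m and z of block2_center in the frame of bed between 0.012 and 0.026 m and x of block3_center in the frame of bed between -0.037 and 0.05 m and y of block3_center in the frame of bed between -0.125 and 0.125 m and z of block3_center in the frame of bed between 0.012 and 0.026 m), for 0.2 s.
3. the clamp bar has been wound up to its stops (within 3 mm) (value of joint clamp above 0.057 m), for 0.2 s.
4. the latch is fully down on its catch (value of joint latch below 0.07 rad), for 0.2 s.
At the end, for the whole second after the job is handed in: Brayer's roller resting on the slab; every block present flat in the pocket, within 7 mm of the fence and its 80 mm side parallel to it within 7 degrees; clamp bar within 3 mm of its stops; latch within 4 degrees of closed (all of step 1 and x of block1_center in the frame of bed between -0.037 and -0.021 m and y of block1_center in the frame of bed between -0.125 and 0.125 m and z of block1_center in the frame of bed between 0.012 and 0.026 m and angle between each of block1_center, block2_center, block3_center's own z axis and vertical below 0.15 rad and angle between the x axis of each of block1_center, block2_center, block3_center and the x axis of bed, either way round below 0.12 rad and x of block2_center in the frame of bed between -0.037 and -0.021 m and y of block2_center in the frame of bed between -0.125 and 0.125 m and z of block2_center in the frame of bed between 0.012 and 0.026 m and x of block3_center in the frame of bed between -0.037 and -0.021 m and y of block3_center in the frame of bed between -0.125 and 0.125 m and z of block3_center in the frame of bed between 0.012 and 0.026 m and value of joint clamp above 0.057 m and value of joint latch below 0.07 rad); the robot touches nothing.
It fails at once if the ink can, the cardboard box or the glass jar is pushed more than 5 cm from its place (distance of any of ink_can, proof_box, brush_jar from where it was at the start of the episode above 0.05 m).
Of block1, block2, block3 only 2 to 3 are there at a start; the rules pass over those that are not, and their reading is None.
At some moment in a run one of brayer, block1, block2, block3 may be knocked a few centimetres aside while the robot is not near it.
Once in a run the grip may slacken for a moment while it holds something.
It also fails if it takes over 210 s, if anything falls off the work surface, if the arm or the gripper's body presses on something with over 40 N, if the wrist force passes 120 N, or if a joint passes its speed limit or range.

## Working session

There is one attempt and no reset: what is moved stays moved. The work goes in short steps, Python scripts to look and compute and a tool call to move; the robot and the scene stay as the last step left them, time stands still between calls to the robot, and variables do not carry over. Pictures are saved under pics/ and viewed, and the job is handed in when it is done.

Besides the shell and the picture viewer there is one more tool, called after ">>>" as a command line: name --pt "numbers of a row" for each row, then --argument value for the rest. play_rows: Moves the arm, as the interface text tells. Its arguments: {"type":"object","properties":{"commands":{"type":"array"},"claw":{"type":"number"},"force":{"type":"number"}},"required":["commands"]}

```bash
mkdir -p pics; cat > h.py <<'E'
import numpy as np, cv2
from station import sensors, read_camera, bot
from scipy.spatial.transform import Rotation as R
def Rq(q): return R.from_quat([q[1],q[2],q[3],q[0]]).as_matrix()
def cam(name):
    o=sensors.get_obs(); c=read_camera(name)
    if name=="wrist":
        T=np.eye(4); T[:3,:3]=Rq(o["tool_rot"]); T[:3,3]=o["eef_pos"]
        M=T@np.array(c["T_tool_cam"]); c["Rwc"]=M[:3,:3]; c["o"]=M[:3,3]
    else:
        Rm=cv2.Rodrigues(np.array(c["rvec"],float))[0]; c["Rwc"]=Rm.T; c["o"]=-Rm.T@np.array(c["tvec"],float).ravel()
    return c
def ray(c,u,v,z):
    d=c["Rwc"]@np.array([(u-c["cx"])/c["fx"],(v-c["cy"])/c["fy"],1.0])
    return c["o"]+d*(z-c["o"][2])/d[2]
def cloud(c):
    v,u=np.mgrid[0:480,0:640]; d=c["depth"]
    p=np.stack([(u-c["cx"])/c["fx"]*d,(v-c["cy"])/c["fy"]*d,d],-1)
    return p@c["Rwc"].T+c["o"]
def proj(c,p):
    q=c["Rwc"].T@(np.array(p)-c["o"]); return c["fx"]*q[0]/q[2]+c["cx"],c["fy"]*q[1]/q[2]+c["cy"]
E
python3 - <<'E'
from h import *
for n in ["scene","top","wrist"]:
    c=cam(n); cv2.imwrite(f"pics/{n}0.png",c["frame"]); np.savez(f"{n}0.npz",**c); print(n,c["o"],c["fx"])
o=sensors.get_obs(); print(o)
E
```

```text
scene [ 1.00501642 -0.24260326  0.96479969] 466.30438964107867
top [3.07801077e-01 2.29462633e-04 1.63205314e+00] 572.6272327366441
wrist [ 0.26565652 -0.62558068  0.37422648] 429.6742975872378
{'t': 0.15, 'q': array([ 1.17293069,  0.47759929,  0.02231476,  1.5562142 , -0.01148107,
        1.10934359, -0.08311219]), 'joint_vel': array([ 0.00029979, -0.00324571,  0.00034476, -0.00415598, -0.00079821,
        0.00043822, -0.00115657]), 'joint_torque': array([ 3.29884599e-03, -5.96925044e+01,  1.61051307e+00, -2.81489468e+01,
        1.26658397e-02,  6.56034535e-03, -1.96940073e-05]), 'eef_pos': array([ 0.19282723, -0.64664127,  0.4039599 ]), 'tool_rot': array([-7.01550416e-04,  9.89519509e-01,  1.44397458e-01, -1.54299458e-04]), 'contact_force': array([ 0.07421339, -0.70657834,  0.29145356]), 'torque': array([ 0.00304793, -0.04364453,  0.03253179]), 'gripper_width': 1.0013955300977522}
```

View pics/scene0.png

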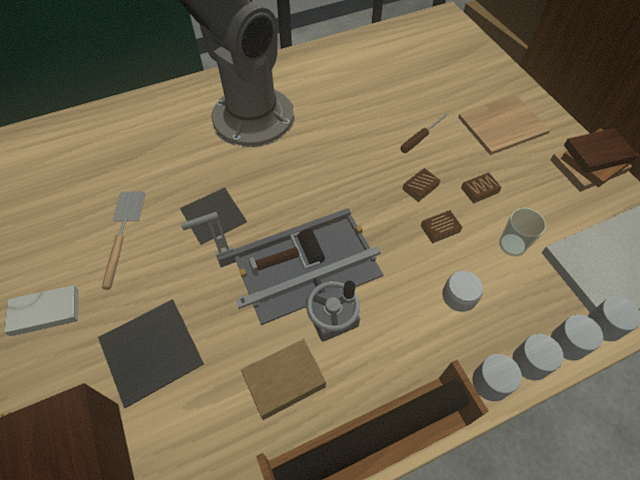

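View pics/top0.png

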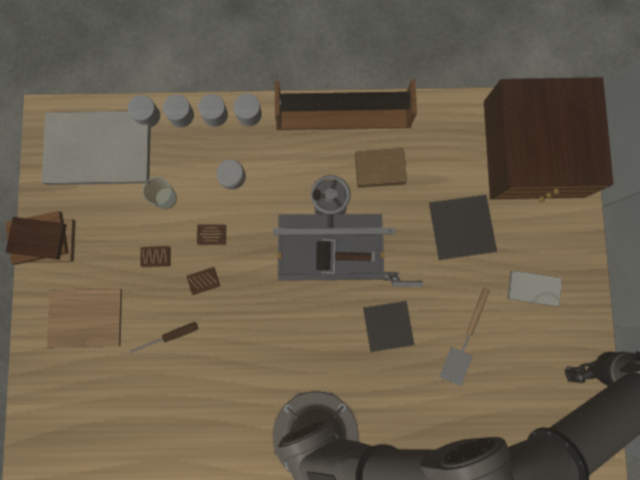

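View pics/wrist0.png

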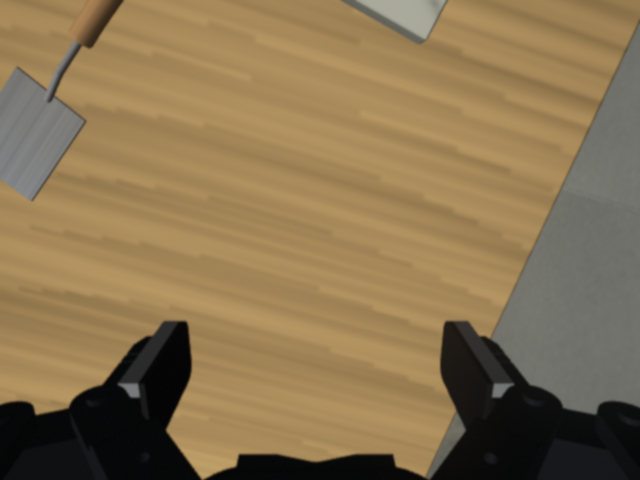

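Candidates by top-view pixel:
- **Slab:** large dark square at (462,227) or small dark square at (388,326).
- **Blocks:** (211,234), (155,257) and (203,281). The book stack at (35,238) is a decoy.
- **Brayer:** in the bed at (340,256). The spatula at (470,335) and the screwdriver-like tool at (165,338) are decoys.

I'll measure and check the sizes.

```bash
python3 - <<'E'
from h import *
c=dict(np.load("top0.npz")); f=c["frame"]; P=cloud(c)
hsv=cv2.cvtColor(f,cv2.COLOR_BGR2HSV)
def pr(n,cx,cy): 
    print(n,P[cy,cx].round(3),hsv[cy,cx])
for n,x,y in [("slabB",462,227),("slabS",388,326),("b1",205,228),("b2",155,250),("b3",197,285),("bed",300,240),("fence",330,278),("bar",330,231),("can",230,173),("wheel",330,195),("crank",317,195),("latch",410,283),("table",250,350),("stack",35,238),("box",380,168)]: pr(n,x,y)
def rect(mask,x,y,z,n):
    k,l,st,_=cv2.connectedComponentsWithStats(mask.astype(np.uint8))
    i=l[y,x]; cn=max(cv2.findContours((l==i).astype(np.uint8),cv2.RETR_EXTERNAL,cv2.CHAIN_APPROX_NONE)[0],key=cv2.contourArea)
    b=cv2.boxPoints(cv2.minAreaRect(cn.astype(np.float32)))
    w=np.array([ray(c,u,v,z) for u,v in b])
    print(n,"ctr",w.mean(0).round(4),"sides",np.linalg.norm(w[1]-w[0]).round(4),np.linalg.norm(w[2]-w[1]).round(4),"ang",np.degrees(np.arctan2(*(w[1]-w[0])[[1,0]])).round(1),np.degrees(np.arctan2(*(w[2]-w[1])[[1,0]])).round(1))
dark=(hsv[...,2]<75)&(hsv[...,1]<80)
rect(dark,462,227,.006,"slabB"); rect(dark,388,326,.006,"slabS")
br=(hsv[...,2]<115)
for n,x,y in [("A",205,228),("B",155,250),("C",197,285)]: rect(br,x,y,.024,n)
cv2.imwrite("pics/bedcrop.png",cv2.resize(f[150:310,250:430],None,fx=4,fy=3.7,interpolation=cv2.INTER_CUBIC)[:600,:720])
s=cv2.imread("pics/scene0.png")
cv2.imwrite("pics/scenecrop.png",cv2.resize(s[170:350,160:400],None,fx=3.3,fy=3.3,interpolation=cv2.INTER_CUBIC))
E
```

```text
slabB [ 0.572 -0.435  0.003] [17 30 59]
slabS [ 0.293 -0.211  0.   ] [21 30 60]
b1 [0.578 0.302 0.024] [ 15 103  89]
b2 [0.308 0.    1.632] [ 15 101  91]
b3 [0.417 0.322 0.027] [ 13 106  72]
bed [0.541 0.033 0.009] [15 13 80]
fence [ 0.429 -0.05   0.029] [ 8 13 79]
bar [ 0.562 -0.053  0.031] [ 30  10 103]
can [0.729 0.227 0.057] [ 18  10 122]
wheel [ 0.658 -0.054  0.069] [ 18  12 104]
crank [ 0.649 -0.017  0.113] [16 60 47]
latch [ 0.403 -0.252  0.154] [24 13 98]
table [0.234 0.177 0.002] [ 19  92 128]
stack [0.551 0.76  0.069] [ 12 132  58]
box [ 0.741 -0.2    0.04 ] [ 17 102 103]
slabB ctr [ 0.5724 -0.4358  0.006 ] sides 0.1689 0.1697 ang -81.1 -173.9
slabS ctr [ 0.2937 -0.2113  0.006 ] sides 0.123 0.1207 ang -82.2 -173.3
A ctr [0.5594 0.2836 0.024 ] sides 0.088 0.0603 ang -91.0 -179.8
B ctr [0.5009 0.4407 0.024 ] sides 0.0874 0.0625 ang -91.0 -179.0
C ctr [0.4293 0.3047 0.024 ] sides 0.0931 0.0626 ang -73.9 -162.9
```

View pics/bedcrop.png

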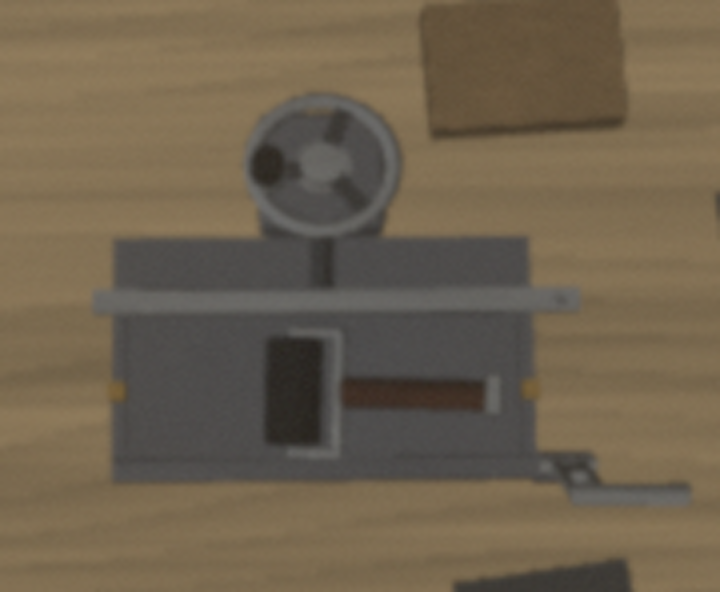

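View pics/scenecrop.png

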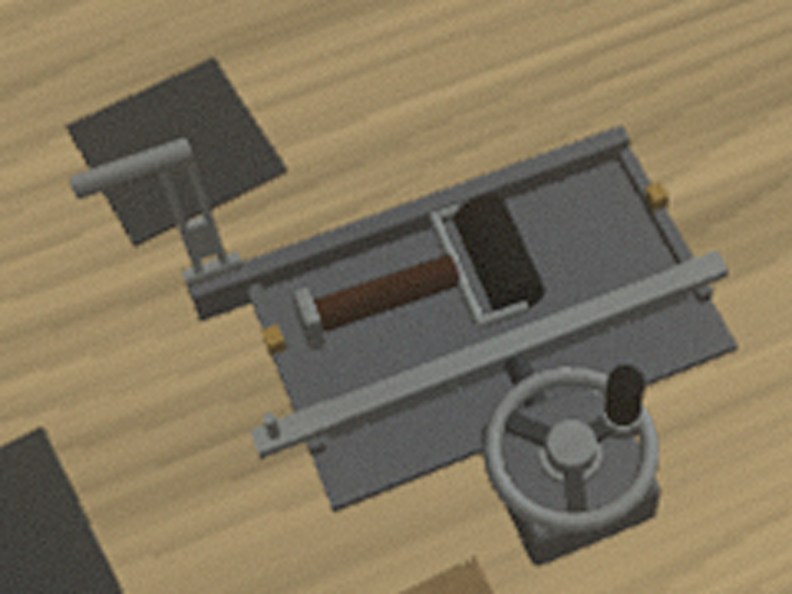

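The large slab measures 169 x 170 mm, so it is the one meant (the small one is 122 mm). The crops show three carved blocks, the brayer in the bed with its handle pointing -y, the latch leaning slightly back, and the crank on the +y side of the wheel. Next I'll take a wrist view from above the bed.

>>> play_rows --pt "0 0 0 -8.15" --pt "0 0 0 -8.15" --pt "0 0 0 -8.15" --pt "0 0 0 -8.15" --pt "0 0 0 -8.15" --pt "0 0 0 -8.15" --pt "0 0 0 -8.15" --pt "0 0 0 -8.15" --pt "0 0 0 -8.15" --claw 0.085

```text
t: 1.05
eef_pos: [0.1928, -0.6468, 0.4043]
tool_rot: [-0.0, 0.705, 0.709, 0.0]
contact_force: [-0.2, 0.2, 0.9]
gripper_width: 0.996
```

>>> play_rows --pt "0.037 0.022 0 0" --pt "0.037 0.022 0 0" --pt "0.037 0.022 0 0" --pt "0.037 0.022 0 0" --pt "0.037 0.022 0 0" --pt "0.037 0.022 0 0" --pt "0.037 0.022 0 0" --pt "0.037 0.022 0 0" --pt "0.037 0.022 0 0" --pt "0.037 0.022 0 0" --pt "0.037 0.022 0 0" --pt "0.037 0.022 0 0" --pt "0.037 0.022 0 0" --pt "0.037 0.022 0 0" --pt "0 0 0 0"

```text
t: 2.55
eef_pos: [0.5036, -0.1229, 0.4052]
tool_rot: [-0.0, 0.704, 0.71, 0.002]
contact_force: [-1.7, -0.1, 1.1]
gripper_width: 0.992
```

```bash
python3 - <<'E'
from h import *
c=cam("wrist"); cv2.imwrite("pics/w1.png",c["frame"]); np.savez("w1.npz",**c)
o=sensors.get_obs(); print(o["eef_pos"],o["q"].round(3),Rq(o["tool_rot"]).round(3).tolist()); print(c["o"])
E
```

```text
[ 0.50237536 -0.12597081  0.40474296] [ 0.606  0.269 -0.565  1.897  0.166  1.021 -0.024] [[-0.005, 1.0, 0.001], [1.0, 0.005, 0.001], [0.001, 0.001, -1.0]]
[ 0.50346249 -0.04790616  0.37582844]
```

View pics/w1.png

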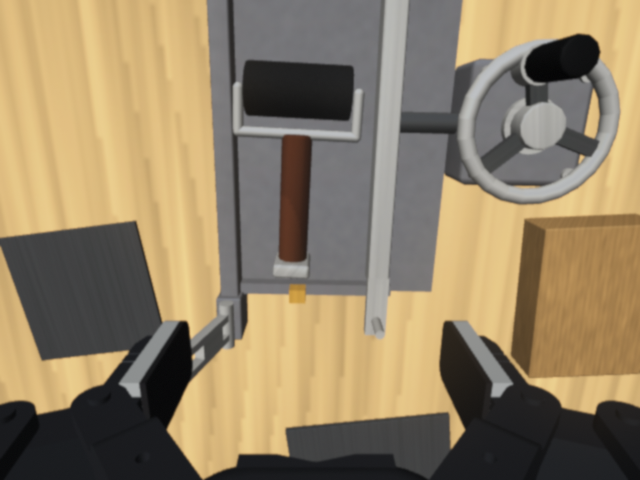

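```bash
python3 - <<'E'
from h import *
c=dict(np.load("w1.npz")); f=c["frame"]; P=cloud(c); g=cv2.cvtColor(f,cv2.COLOR_BGR2GRAY)
hsv=cv2.cvtColor(f,cv2.COLOR_BGR2HSV)
# fence top: depth z in 26..34 left
def fit(pts):
    p=np.array(pts); k=np.polyfit(p[:,1],p[:,0],1); return k
for n,(a,b),zl in [("fence",(200,250),(.024,.036)),("bar",(355,420),(.026,.040))]:
    L=[];Rr=[]
    for v in range(10,270,4):
        m=[u for u in range(a,b) if zl[0]<P[v,u,2]<zl[1]]
        if len(m)>5: 
            z=.030 if n=="fence" else .033
            L.append(ray(c,m[0]-.5,v,z)); Rr.append(ray(c,m[-1]+.5,v,z))
    L,Rr=np.array(L),np.array(Rr)
    kl,kr=fit(L),fit(Rr); y=-.055
    print(n,"z",np.median([P[v,(a+b)//2,2] for v in range(50,250)]),"slopes deg",np.degrees(np.arctan([kl[0],kr[0]])),"x at y=-.055",np.polyval(kl,y),np.polyval(kr,y))
# pocket floor right wall, brass stop
m=cv2.inRange(hsv,(12,150,120),(25,255,255))
n,l,s,ce=cv2.connectedComponentsWithStats(m)
sub=[(ce[i],s[i,4]) for i in range(1,n) if 60<s[i,4]<2000 and 250<ce[i][0]<350 and 270<ce[i][1]<320]
print([ (ray(c,*q,.02).round(4),a,q) for q,a in sub])
# brown handle
m=((hsv[...,0]<12)|(hsv[...,0]>170))&(hsv[...,1]>100)&(hsv[...,2]<140)
n,l,s,ce=cv2.connectedComponentsWithStats(m.astype(np.uint8))
for i in range(1,n):
    if s[i,4]>800:
        cn=cv2.findContours((l==i).astype(np.uint8),0,1)[0][0]; b=cv2.boxPoints(cv2.minAreaRect(cn.astype(np.float32)))
        print("handle",ray(c,*b.mean(0),.028+.006),[ray(c,*q,.034).round(3)[:2] for q in b])
m=(g<45); m[130:]=0; m[:,400:]=0; m[:,:240]=0
n,l,s,ce=cv2.connectedComponentsWithStats(m.astype(np.uint8)); i=1+np.argmax(s[1:,4]); print("roller",ray(c,*ce[i],.028),s[i])
hp=P[150:240,285:305].reshape(-1,3); print("handle z",np.percentile(hp[:,2],[5,50,95]))
# wheel hub
print("hub",ray(c,543,125,.068),P[125,543])
# crank top
pts=P[30:90,520:605].reshape(-1,3); q=pts[(pts[:,2]>.105)&(pts[:,2]<.122)]; print("crank",q.mean(0),(q.max(0)+q.min(0))/2,len(q))
# rows for bed walls
q=P[200:300,250:360]; col=[(v,P[v,330].round(3)) for v in range(265,300,3)]; print(col)
E
```

```text
fence z 0.03119545137352897 slopes deg [0.64605106 1.37968328] x at y=-.055 0.4245616509413811 0.4435105748386152
bar z 0.034305910010616 slopes deg [-0.57992308  0.91695215] x at y=-.055 0.5469725249175007 0.5708722653851344
[(array([ 0.4895, -0.2033,  0.02  ]), np.int32(264), array([297.0530303, 293.5530303]))]
handle [ 0.48802775 -0.11377898  0.034     ] [array([ 0.475, -0.167]), array([ 0.479, -0.065]), array([ 0.5  , -0.065]), array([ 0.498, -0.167])]
roller [ 0.49075079 -0.03153782  0.028     ] [ 243   61  110   59 5762]
handle z [0.03767865 0.04011666 0.041821  ]
hub [ 0.6617929  -0.05461832  0.068     ] [ 0.65939769 -0.05451677  0.0726568 ]
crank [ 0.64984558 -0.0161852   0.11394424] [ 0.65170857 -0.01570645  0.11159633] 1770
[(265, array([ 0.519, -0.18 ,  0.008])), (268, array([ 0.519, -0.182,  0.01 ])), (271, array([ 0.519, -0.186,  0.008])), (274, array([ 0.519, -0.188,  0.009])), (277, array([ 0.519, -0.191,  0.009])), (280, array([ 0.519, -0.193,  0.012])), (283, array([ 0.519, -0.194,  0.017])), (286, array([ 0.519, -0.195,  0.021])), (289, array([ 0.519, -0.198,  0.023])), (292, array([ 0.519, -0.201,  0.022])), (295, array([ 0.52 , -0.213,  0.001])), (298, array([ 0.52 , -0.216,  0.001]))]
```

>>> play_rows --pt "0.007 -0.007 0.02 0" --pt "0.007 -0.007 0.02 0" --pt "0 0 0.03 0" --pt "0 0 0.03 0" --pt "0 0 0.03 0" --pt "0 0 0.02 0" --pt "0 0 0.02 0" --pt "0 0 0.01 0" --pt "0 0 0 0" --pt "0 0 0 0" --claw 0.05

```text
t: 3.6
eef_pos: [0.4875, -0.1156, 0.2252]
tool_rot: [0.0, 0.708, 0.707, 0.0]
contact_force: [0.2, -0.4, -0.3]
gripper_width: 0.589
```

```bash
cat > look.py <<'E'
import sys
from h import *
n=sys.argv[1]; c=cam(n); cv2.imwrite(f"pics/{sys.argv[2]}.png",c["frame"]); np.savez(sys.argv[2]+".npz",**c)
o=sensors.get_obs(); print(o["t"],o["eef_pos"].round(4),"yaw",np.degrees(np.arctan2(Rq(o["tool_rot"])[1,0],Rq(o["tool_rot"])[0,0])).round(2),"F",o["contact_force"].round(1),"w",(o["gripper_width"]*85.4).round(1),"q",o["q"].round(2))
E
python3 look.py wrist w2
```

```text
Traceback (most recent call last):
  File "look.py", line 4, in <module>
    o=sensors.get_obs(); print(o["t"],o["eef_pos"].round(4),"yaw",np.degrees(np.arctan2(Rq(o["tool_rot"])[1,0],Rq(o["tool_rot"])[0,0])).round(2),"F",o["contact_force"].round(1),"w",(o["gripper_width"]*85.4).round(1),"q",o["q"].round(2))
                                                                                                                                                                                     ^^^^^^^^^^^^^^^^^^^^^^^^^^^^^^^
AttributeError: 'float' object has no attribute 'round'
```

View pics/w2.png

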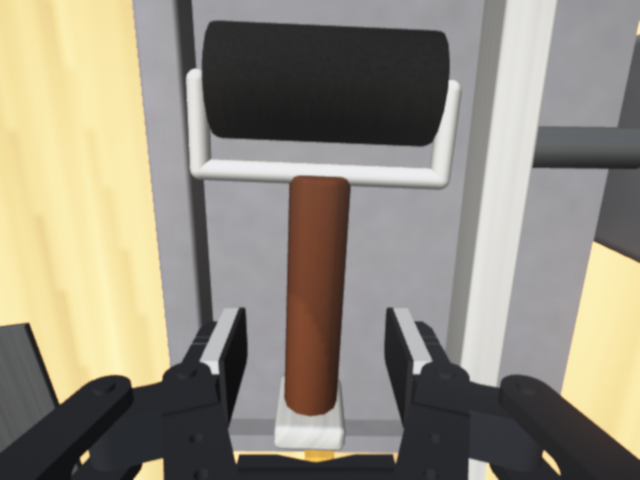

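The handle at (315,300) is centred between the fingers, which clear the fence and bar. I'll descend and grip.

>>> play_rows --pt "0 0 0.015 0" --pt "0 0 0.015 0" --pt "0 0 0.008 0" --pt "0 0 0 0"

```text
t: 4.05
eef_pos: [0.4866, -0.1149, 0.1851]
tool_rot: [-0.001, 0.707, 0.707, -0.001]
contact_force: [-0.8, -0.3, 0.2]
gripper_width: 0.581
```

>>> play_rows --pt "0 0 0 0" --pt "0 0 0 0" --pt "0 0 0 0" --pt "0 0 0 0" --pt "0 0 0 0" --pt "0 0 0 0" --claw 0 --force 60

```text
t: 4.65
eef_pos: [0.4876, -0.1151, 0.1871]
tool_rot: [0.0, 0.707, 0.707, 0.0]
contact_force: [-0.1, 0.6, 5.2]
gripper_width: 0.259
```

>>> play_rows --pt "0 0 -0.01 0" --pt "0 0 -0.02 0" --pt "0 0 -0.03 0" --pt "0 0 -0.03 0" --pt "0 0 -0.03 0" --pt "0 0 -0.02 0" --pt "0 0 -0.01 0" --pt "0 0 0 0"

```text
t: 5.45
eef_pos: [0.4873, -0.1152, 0.3377]
tool_rot: [0.001, 0.707, 0.707, 0.0]
contact_force: [0.4, 0.5, -2.8]
gripper_width: 0.259
```

```bash
sed -i 's/(o\["gripper_width"\]\*85.4).round(1)/round(o["gripper_width"]*85.4,1)/' look.py; python3 look.py wrist w3
```

```text
5.5 [ 0.487  -0.1153  0.3365] yaw 89.94 F [-0.5 -0.  -3.3] w 22.3 q [ 0.58  0.33 -0.56  2.    0.23  0.87 -0.1 ]
```

View pics/w3.png

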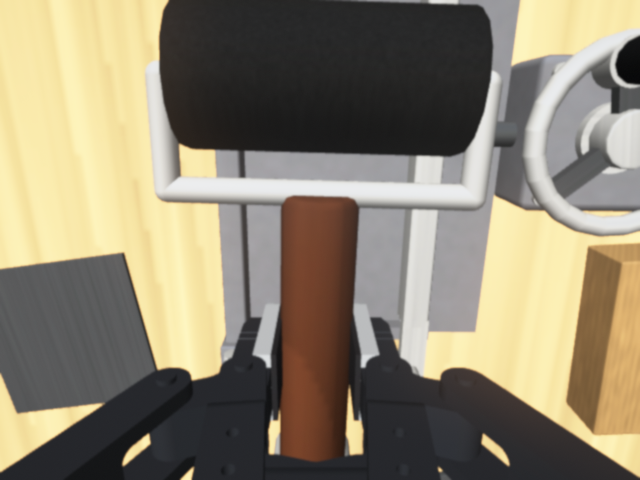

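>>> play_rows --pt "0 0.029 0 0" --pt "0 0.029 0 0" --pt "0 0.028 0 0" --pt "-0.031 0 0 0" --pt "-0.031 0 0 0" --pt "-0.031 0 0 0" --pt "-0.031 0 0 0" --pt "-0.031 0 0 0" --pt "-0.031 0 0 0" --pt "-0.031 0 0 0" --pt "-0.031 0 0 0" --pt "-0.031 0 0 0" --pt "-0.031 0 0 0" --pt "-0.031 0 0 0" --pt "-0.031 0 0 0" --pt "0 0 0 0" --pt "0 0 0 0"

```text
t: 7.2
eef_pos: [0.5721, -0.4879, 0.3336]
tool_rot: [-0.002, 0.708, 0.706, -0.0]
contact_force: [0.2, -0.2, -3.2]
gripper_width: 0.261
```

```bash
python3 look.py wrist w4; python3 look.py scene s4
```

```text
7.25 [ 0.5729 -0.4864  0.3343] yaw 89.98 F [-0.   0.5 -2.6] w 22.1 q [ 0.88  0.7  -0.43  1.38  0.3   1.13  0.41]
7.3 [ 0.5733 -0.4857  0.3349] yaw 90.05 F [ 0.8  0.6 -2.8] w 21.8 q [ 0.88  0.7  -0.43  1.38  0.3   1.13  0.41]
```

View pics/w4.png

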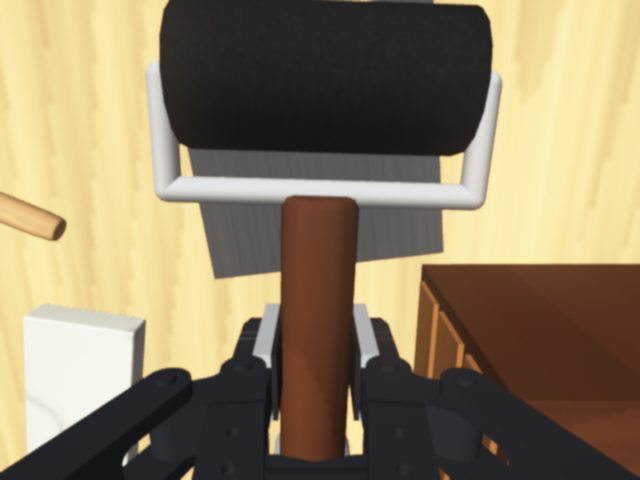

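View pics/s4.png

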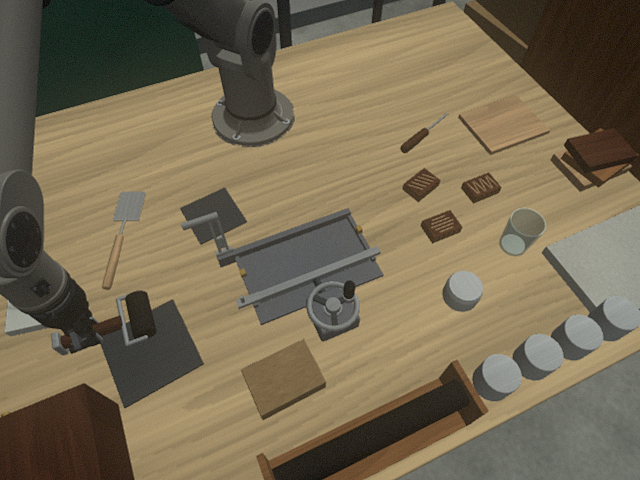

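```bash
python3 - <<'E'
from h import *
c=dict(np.load("w4.npz")); P=cloud(c)
for v,u in [(275,435),(275,445),(300,470),(350,500),(420,560),(380,435),(320,430)]: print(u,v,P[v,u].round(3))
t=dict(np.load("top0.npz")); Q=cloud(t); m=Q[100:230,470:620].reshape(-1,3); q=m[m[:,2]>.1]; print(q.min(0),q.max(0))
E
```

```text
435 275 [ 0.655 -0.521  0.025]
445 275 [ 0.661 -0.52   0.027]
470 300 [ 0.665 -0.521  0.067]
500 350 [ 0.659 -0.52   0.124]
560 420 [ 0.67  -0.53   0.161]
435 380 [ 0.604 -0.481  0.206]
430 320 [ 0.648 -0.545  0.046]
[ 0.30780108 -0.80282689  0.10000204] [9.13085690e-01 2.29462633e-04 1.63205314e+00]
```

>>> play_rows --pt "0.01 -0.013 0.02 0" --pt "0 0 0.03 0" --pt "0 0 0.03 0" --pt "0 0 0.03 0" --pt "0 0 0.02 0" --pt "0 0 0.01 0" --pt "0 0 0.006 0" --pt "0 0 0 0" --pt "0 0 0 0"

```text
t: 8.2
eef_pos: [0.5606, -0.4775, 0.1921]
tool_rot: [0.001, 0.707, 0.707, 0.0]
contact_force: [-0.5, -1.2, -3.2]
gripper_width: 0.259
```

```bash
python3 look.py wrist w5
```

```text
8.25 [ 0.5606 -0.4775  0.1923] yaw 89.94 F [-0.4 -0.3 -2.4] w 22.2 q [ 0.87  0.83 -0.39  1.5   0.37  0.88  0.36]
```

>>> play_rows --pt "0 0 0.003 0" --pt "0 0 0.003 0" --pt "0 0 0.001 0" --pt "0 0 0 0" --pt "0 0 0 0"

```text
t: 8.75
eef_pos: [0.5601, -0.4775, 0.1841]
tool_rot: [0.0, 0.707, 0.707, -0.0]
contact_force: [1.1, -1.6, -0.5]
gripper_width: 0.261
```

>>> play_rows --pt "0 0 0 0" --pt "0 0 0 0" --pt "0 0 0 0" --pt "0 0 0 0" --pt "0 0 0 0" --pt "0 0 -0.01 0" --pt "0 0 -0.03 0" --pt "0 0 -0.04 0" --pt "0 0 -0.04 0" --pt "0 0 -0.04 0" --pt "0 0 -0.04 0" --pt "0 0 0 0" --claw 0.05

```text
t: 9.95
eef_pos: [0.5615, -0.4776, 0.3924]
tool_rot: [0.006, 0.708, 0.707, 0.001]
contact_force: [0.7, 0.8, 0.5]
gripper_width: 0.582
```

```bash
python3 look.py wrist w6
```

```text
10.0 [ 0.5609 -0.4773  0.3888] yaw 89.95 F [ 0.3  0.3 -1.2] w 49.9 q [ 0.9   0.63 -0.44  1.38  0.28  1.19  0.42]
```

View pics/w6.png

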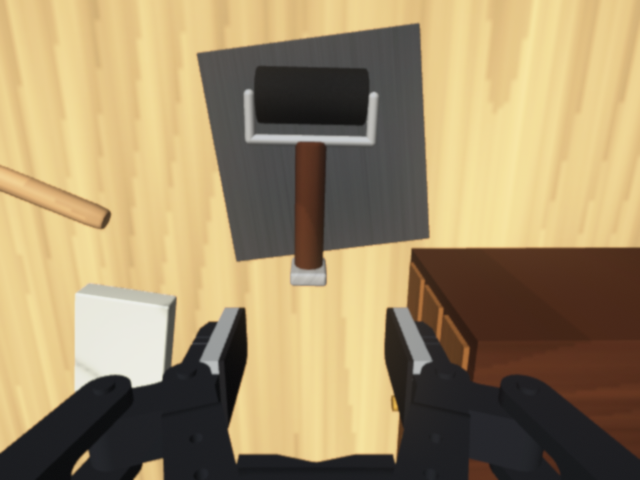

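The roller at (312,95) lies well inside the slab (corners 200..428, 25..260). On to the blocks.

>>> play_rows --pt "0.04 -0.003 0 0" --pt "0.04 -0.003 0 0" --pt "0.04 -0.003 0 0" --pt "0.04 -0.003 0 0" --pt "0.04 -0.003 0 0" --pt "0.04 -0.003 0 0" --pt "0.04 -0.003 0 0" --pt "0.04 -0.003 0 0" --pt "0.04 -0.003 0 0" --pt "0.04 -0.003 0 0" --pt "0.04 -0.003 0 0" --pt "0.04 -0.003 0 0" --pt "0.04 -0.003 0 0" --pt "0.04 -0.003 0 0" --pt "0.04 -0.003 0 0" --pt "0.04 -0.003 0 0" --pt "0.04 -0.003 0 0" --pt "0.04 -0.003 0 0" --pt "0 0 0 0" --pt "0 0 0 0" --claw 0.08

```text
t: 12.0
eef_pos: [0.5059, 0.2436, 0.383]
tool_rot: [-0.0, 0.706, 0.708, -0.001]
contact_force: [0.6, -0.2, -0.1]
gripper_width: 0.939
```

```bash
cat > blocks.py <<'E'
import sys
from h import *
c=dict(np.load(sys.argv[1]+".npz")); f=c["frame"]; hsv=cv2.cvtColor(f,cv2.COLOR_BGR2HSV); P=cloud(c)
zt=float(sys.argv[2]) if len(sys.argv)>2 else .024
m=((P[...,2]>zt-.010)&(P[...,2]<zt+.012)&(hsv[...,2]<190)).astype(np.uint8)
m[:,:]=cv2.morphologyEx(m,cv2.MORPH_OPEN,np.ones((5,5)))
n,l,s,ce=cv2.connectedComponentsWithStats(m)
for i in range(1,n):
    if s[i,4]<1500: continue
    cn=max(cv2.findContours((l==i).astype(np.uint8),0,1)[0],key=cv2.contourArea)
    w=np.array([ray(c,*q,zt)[:2] for q in cn[:,0]])
    (x,y),(a,b),_=r=cv2.minAreaRect((w*1000).astype(np.float32)); bp=cv2.boxPoints(r)
    e=[bp[1]-bp[0],bp[2]-bp[1]]; e=max(e,key=np.linalg.norm); ang=np.degrees(np.arctan2(e[1],e[0]))%180
    print("px",ce[i].round(),"ctr",round(x,1),round(y,1),"sides",round(a,1),round(b,1),"long-axis yaw",ang.round(1),"sat",np.median(hsv[l==i],axis=0))
E
python3 look.py wrist w7; python3 blocks.py w7
```

```text
12.05 [0.5065 0.2422 0.383 ] yaw 89.96 F [ 0.5 -1.2 -0.5] w 79.8 q [-0.    0.4  -0.7   1.82  0.3   1.04 -0.82]
px [24. 58.] ctr 297.4 355.9 sides 27.0 69.2 long-axis yaw 110.4 sat [ 10. 170.  53.]
px [210. 122.] ctr 428.5 308.3 sides 57.6 80.0 long-axis yaw 107.6 sat [ 11. 163.  76.]
px [386. 154.] ctr 559.2 285.8 sides 79.9 56.8 long-axis yaw 89.4 sat [ 11. 161.  79.]
px [310. 398.] ctr 499.6 56.8 sides 154.1 99.0 long-axis yaw 2.1 sat [114.   7.  97.]
```

View pics/w7.png

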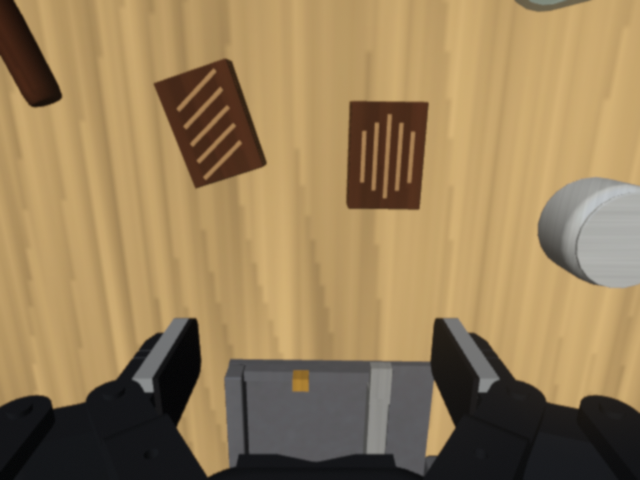

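The picture shows block A at px (386,154) and block C at (210,122), both sized 57x80 mm. Block B is out of view. A first.

>>> play_rows --pt "0.022 0.026 0 0" --pt "0.022 0.027 0 0" --pt "0 0 0.04 0" --pt "0 0 0.04 0" --pt "0 0 0.04 0" --pt "0 0 0.03 0" --pt "0 0 0.02 0" --pt "0 0 0.015 0" --pt "0 0 0 0" --pt "0 0 0 0"

```text
t: 13.05
eef_pos: [0.5602, 0.2863, 0.1993]
tool_rot: [0.0, 0.708, 0.706, 0.0]
contact_force: [-0.4, 0.3, 0.6]
gripper_width: 0.937
```

```bash
python3 look.py wrist w8;python3 blocks.py w8
```

```text
13.1 [0.5603 0.2867 0.1999] yaw 89.91 F [0.1 0.4 0.6] w 79.7 q [-0.17  0.72 -0.56  1.78  0.52  0.8  -0.99]
px [ 27. 289.] ctr 460.7 301.9 sides 70.1 29.1 long-axis yaw 77.7 sat [ 10. 172.  67.]
px [312. 309.] ctr 559.5 286.7 sides 82.8 56.1 long-axis yaw 89.4 sat [ 10. 166.  77.]
```

View pics/w8.png

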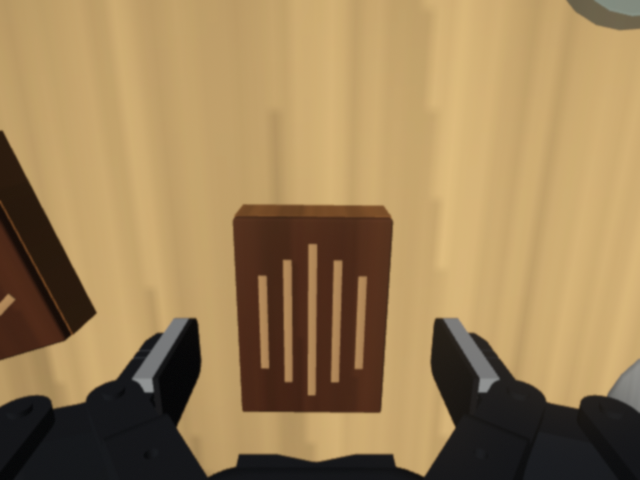

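Block A (312,309) is centred between the fingers.

>>> play_rows --pt "0 0 0.012 0" --pt "0 0 0.012 0" --pt "0 0 0 0"

```text
t: 13.4
eef_pos: [0.559, 0.2862, 0.1728]
tool_rot: [-0.0, 0.707, 0.707, -0.001]
contact_force: [0.1, -0.3, 0.5]
gripper_width: 0.936
```

>>> play_rows --pt "0 0 0 0" --pt "0 0 0 0" --pt "0 0 0 0" --pt "0 0 0 0" --pt "0 0 0 0" --claw 0.03 --force 60

```text
t: 13.9
eef_pos: [0.5598, 0.287, 0.1751]
tool_rot: [0.0, 0.707, 0.707, 0.0]
contact_force: [-0.0, -0.6, 2.3]
gripper_width: 0.644
```

>>> play_rows --pt "0 0 -0.01 0" --pt "0 0 -0.03 0" --pt "0 0 -0.03 0" --pt "0 0 -0.03 0" --pt "0 0 -0.03 0" --pt "0 0 -0.03 0" --pt "0 0 0 0"

```text
t: 14.6
eef_pos: [0.5605, 0.2879, 0.3398]
tool_rot: [0.001, 0.707, 0.707, 0.004]
contact_force: [0.5, 0.5, -0.7]
gripper_width: 0.642
```

```bash
python3 look.py wrist w9; python3 - <<'E'
from h import *
c=dict(np.load("w9.npz"));P=cloud(c); print(P[330,312],P[240,312])
E
```

```text
14.65 [0.56   0.2872 0.3373] yaw 89.95 F [-1.1  0.3 -1.6] w 54.9 q [-0.1   0.55 -0.66  1.7   0.39  1.02 -0.89]
[0.56094497 0.29851639 0.19074998] [0.56101724 0.32693506 0.18835984]
```

View pics/w9.png

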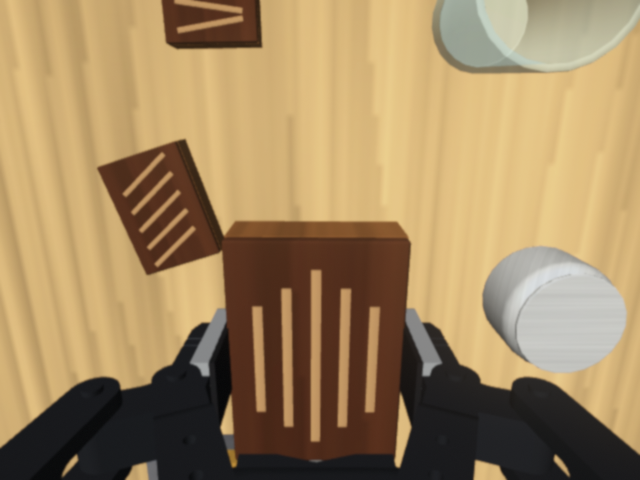

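>>> play_rows --pt "-0.031 -0.005 0 0" --pt "-0.031 -0.005 0 0" --pt "-0.031 -0.005 0 0" --pt "-0.031 -0.005 0 0" --pt "-0.031 -0.005 0 0" --pt "-0.031 -0.005 0 0" --pt "-0.031 -0.005 0 0" --pt "-0.031 -0.005 0 0" --pt "-0.031 -0.005 0 0" --pt "-0.031 -0.005 0 0" --pt "-0.031 -0.005 0 0" --pt "-0.031 -0.005 0 0" --pt "-0.031 -0.005 0 0" --pt "-0.027 0 0 0" --pt "0 0 0 0" --pt "0 0 0 0"

```text
t: 16.25
eef_pos: [0.4936, -0.1436, 0.3338]
tool_rot: [-0.001, 0.708, 0.706, -0.0]
contact_force: [0.6, -0.4, -1.0]
gripper_width: 0.641
```

```bash
python3 look.py wrist w10
```

```text
16.3 [ 0.4939 -0.1426  0.334 ] yaw 89.97 F [ 0.2 -0.  -1.7] w 54.7 q [ 0.67  0.36 -0.61  1.97  0.27  0.89 -0.09]
```

View pics/w10.png

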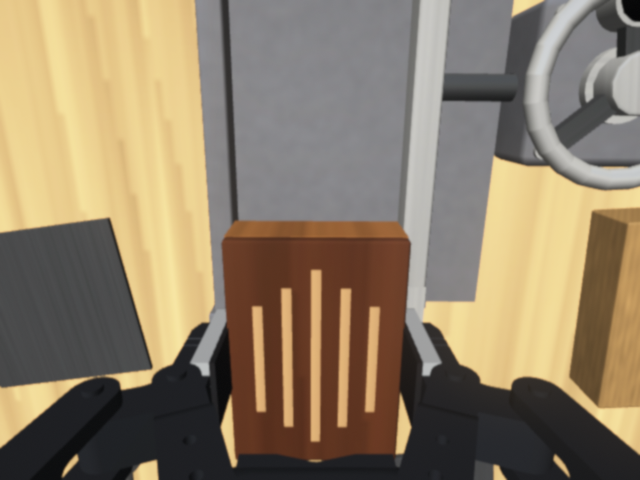

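```bash
python3 - <<'E'
from h import *
c=dict(np.load("w10.npz")); g=cv2.cvtColor(c["frame"],cv2.COLOR_BGR2GRAY).astype(int); P=cloud(c)
for v in (20,60,140,200):
    print(v,"grad:",[ (u,g[v,u+2]-g[v,u-2]) for u in range(190,460) if abs(g[v,u+2]-g[v,u-2])>25])
    for u in (205,215,222,226,230,235,400,408,412,416,420,430): print(u,P[v,u].round(3),end=" ")
    print()
E
```

```text
20 grad: [(194, np.int64(-39)), (195, np.int64(-60)), (196, np.int64(-61)), (197, np.int64(-48)), (219, np.int64(-41)), (220, np.int64(-61)), (221, np.int64(-74)), (222, np.int64(-69)), (223, np.int64(-50)), (224, np.int64(-30)), (227, np.int64(48)), (228, np.int64(76)), (229, np.int64(83)), (230, np.int64(71)), (231, np.int64(40)), (416, np.int64(37)), (417, np.int64(65)), (418, np.int64(78)), (419, np.int64(75)), (420, np.int64(52)), (446, np.int64(-48)), (447, np.int64(-70)), (448, np.int64(-64)), (449, np.int64(-43))]
205 [ 0.431 -0.019  0.033] 215 [ 0.436 -0.018  0.03 ] 222 [ 0.44  -0.018  0.031] 226 [ 0.44  -0.016  0.019] 230 [ 0.441 -0.014  0.009] 235 [ 0.444 -0.014  0.01 ] 400 [ 0.546 -0.014  0.009] 408 [ 0.551 -0.015  0.01 ] 412 [ 0.552 -0.016  0.018] 416 [ 0.552 -0.018  0.028] 420 [ 0.553 -0.019  0.033] 430 [ 0.559 -0.019  0.034] 
60 grad: [(196, np.int64(-37)), (197, np.int64(-56)), (198, np.int64(-56)), (199, np.int64(-47)), (221, np.int64(-39)), (222, np.int64(-59)), (223, np.int64(-74)), (224, np.int64(-68)), (225, np.int64(-50)), (226, np.int64(-29)), (229, np.int64(57
[... 1654 characters left out ...]
int64(-56)), (230, np.int64(-69)), (231, np.int64(-63)), (232, np.int64(-46)), (235, np.int64(43)), (236, np.int64(73)), (237, np.int64(83)), (238, np.int64(71)), (239, np.int64(41)), (403, np.int64(40)), (404, np.int64(69)), (405, np.int64(79)), (406, np.int64(73)), (407, np.int64(47)), (430, np.int64(-46)), (431, np.int64(-61)), (432, np.int64(-53)), (433, np.int64(-33))]
205 [ 0.415 -0.129  0.002] 215 [ 0.429 -0.123  0.031] 222 [ 0.434 -0.123  0.032] 226 [ 0.436 -0.123  0.031] 230 [ 0.439 -0.123  0.031] 235 [ 0.439 -0.125  0.019] 400 [ 0.551 -0.126  0.018] 408 [ 0.553 -0.123  0.034] 412 [ 0.555 -0.122  0.035] 416 [ 0.558 -0.122  0.035] 420 [ 0.56  -0.123  0.034] 430 [ 0.567 -0.122  0.035]
```

>>> play_rows --pt "0 0.0015 0.02 0" --pt "0 0 0.03 0" --pt "0 0 0.03 0" --pt "0 0 0.03 0" --pt "0 0 0.02 0" --pt "0 0 0.01 0" --pt "0 0 0.005 0" --pt "0 0 0.004 0" --pt "0 0 0 0" --pt "0 0 0 0"

```text
t: 17.3
eef_pos: [0.4962, -0.1431, 0.1865]
tool_rot: [0.001, 0.707, 0.707, 0.0]
contact_force: [-0.1, 1.2, -0.7]
gripper_width: 0.641
```

>>> play_rows --pt "0 0 0.002 0" --pt "0 0 0.001 0" --pt "0 0 0 0" --pt "0 0 0 0"

```text
t: 17.7
eef_pos: [0.496, -0.1433, 0.1831]
tool_rot: [0.0, 0.707, 0.707, 0.0]
contact_force: [-0.8, 0.0, 4.0]
gripper_width: 0.643
```

>>> play_rows --pt "0 0 0 0" --pt "0 0 0 0" --pt "0 0 0 0" --pt "0 0 -0.01 0" --pt "0 0 -0.03 0" --pt "0 0 -0.04 0" --pt "0 0 -0.04 0" --pt "0 0 -0.04 0" --pt "0 0 -0.04 0" --pt "0 0 0 0" --claw 0.066

```text
t: 18.7
eef_pos: [0.4975, -0.1427, 0.3888]
tool_rot: [0.005, 0.707, 0.707, 0.002]
contact_force: [0.7, -0.6, 0.1]
gripper_width: 0.77
```

```bash
python3 look.py wrist w11; python3 blocks.py w11 .032
```

```text
18.75 [ 0.4966 -0.1429  0.3861] yaw 89.95 F [-0.8  0.  -0.3] w 66.3 q [ 0.7   0.3  -0.65  1.92  0.22  0.98 -0.04]
px [224. 150.] ctr 432.9 -119.7 sides 245.4 23.1 long-axis yaw 89.2 sat [135.   4. 115.]
px [407. 137.] ctr 583.7 -117.0 sides 239.9 68.7 long-axis yaw 89.3 sat [ 24.   8. 163.]
px [309. 210.] ctr 496.7 -144.1 sides 80.7 56.0 long-axis yaw 89.6 sat [ 10. 154.  88.]
px [591. 281.] ctr 735.0 -204.9 sides 92.3 148.0 long-axis yaw 93.5 sat [ 17. 135. 160.]
```

View pics/w11.png

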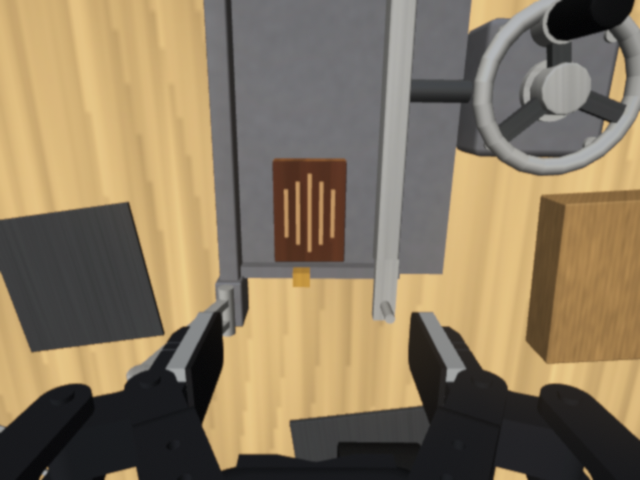

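Block A lies flat in the pocket at px (309,210). Next blocks C and B.

>>> play_rows --pt "0.036 -0.003 0 0" --pt "0.036 -0.003 0 0" --pt "0.036 -0.003 0 0" --pt "0.036 -0.003 0 0" --pt "0.036 -0.003 0 0" --pt "0.036 -0.003 0 0" --pt "0.036 -0.003 0 0" --pt "0.036 -0.003 0 0" --pt "0.036 -0.003 0 0" --pt "0.036 -0.003 0 0" --pt "0.036 0 0 0" --pt "0.03 0 0 0" --pt "0 0 0 0" --pt "0 0 0 0" --claw 0.08

```text
t: 20.15
eef_pos: [0.4656, 0.2831, 0.3817]
tool_rot: [-0.0, 0.707, 0.707, -0.001]
contact_force: [-0.7, -0.2, -0.8]
gripper_width: 0.937
```

```bash
python3 look.py wrist w12; python3 blocks.py w12
```

```text
20.2 [0.466  0.2821 0.3817] yaw 89.96 F [ 0.3 -0.3  0.4] w 79.7 q [-0.02  0.4  -0.8   1.85  0.33  1.03 -0.95]
px [70. 86.] ctr 288.9 377.4 sides 27.0 112.2 long-axis yaw 110.5 sat [ 10. 167.  58.]
px [365.  21.] ctr 499.9 416.1 sides 56.2 27.3 long-axis yaw 0.1 sat [ 10. 167.  66.]
px [305. 188.] ctr 457.7 299.8 sides 56.0 80.5 long-axis yaw 107.6 sat [ 11. 162.  72.]
px [606. 261.] ctr 700.6 239.2 sides 72.0 30.0 long-axis yaw 73.9 sat [ 24.  10. 120.]
px [363. 425.] ctr 500.2 68.9 sides 82.8 149.3 long-axis yaw 178.4 sat [105.   7.  88.]
```

View pics/w12.png

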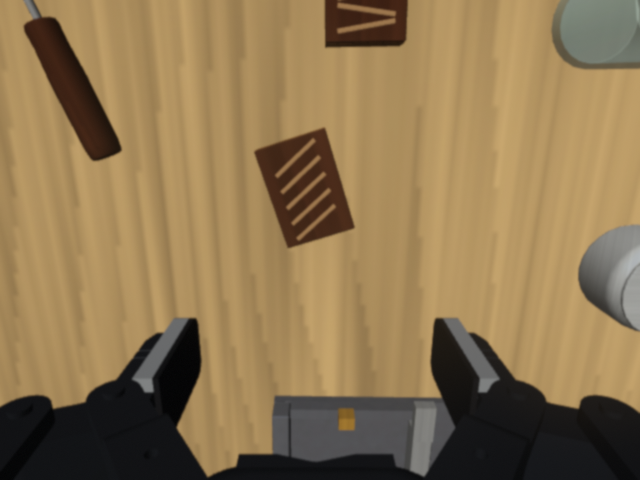

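Block C has been knocked about 3 cm and is now at (458,300) mm with yaw 107.6°, px (305,188). I'll use the new position.

>>> play_rows --pt "0.018 -0.008 0.03 0" --pt "0 0 0.03 -6" --pt "0 0 0.03 -6" --pt "0 0 0.03 -5.6" --pt "0 0 0.03 0" --pt "0 0 0.02 0" --pt "0 0 0.01 0" --pt "0 0 0 0" --pt "0 0 0 0"

```text
t: 21.1
eef_pos: [0.4586, 0.3006, 0.2034]
tool_rot: [0.0, 0.591, 0.806, 0.0]
contact_force: [-0.8, -0.3, -0.0]
gripper_width: 0.942
```

```bash
python3 look.py wrist w13; python3 blocks.py w13
```

```text
21.15 [0.4587 0.3009 0.2038] yaw 107.52 F [ 0.1  0.3 -0.8] w 80.3 q [-0.15  0.66 -0.71  1.97  0.62  0.75 -0.93]
px [550.  41.] ctr 499.5 411.2 sides 62.0 29.4 long-axis yaw 17.6 sat [ 10. 171.  73.]
px [311. 305.] ctr 457.4 300.5 sides 56.1 82.6 long-axis yaw 107.6 sat [ 10. 166.  81.]
```

View pics/w13.png

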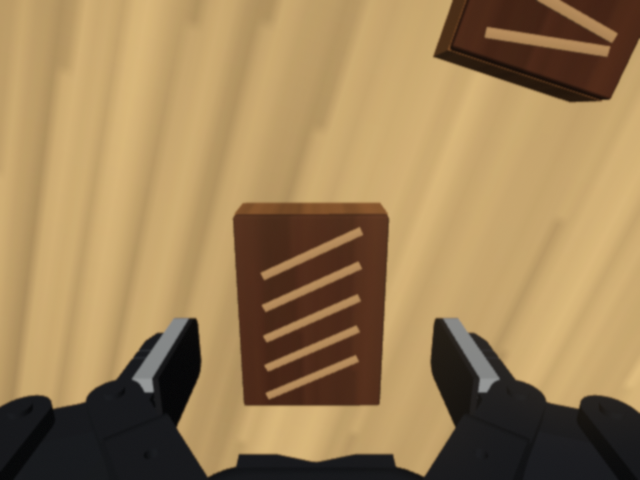

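Block C is centred.

>>> play_rows --pt "0 0 0.014 0" --pt "0 0 0.014 0" --pt "0 0 0 0"

```text
t: 21.45
eef_pos: [0.4575, 0.3001, 0.1727]
tool_rot: [-0.0, 0.591, 0.807, -0.002]
contact_force: [0.1, -0.4, -1.2]
gripper_width: 0.937
```

>>> play_rows --pt "0 0 0 0" --pt "0 0 0 0" --pt "0 0 0 0" --pt "0 0 0 0" --pt "0 0 0 0" --claw 0.03 --force 60

```text
t: 21.95
eef_pos: [0.4583, 0.3011, 0.175]
tool_rot: [0.0, 0.591, 0.807, 0.0]
contact_force: [-0.9, 1.0, 1.6]
gripper_width: 0.643
```

>>> play_rows --pt "0 0 -0.01 0" --pt "0 0 -0.03 0" --pt "0 0 -0.03 0" --pt "0 0 -0.03 5.6" --pt "0 0 -0.03 6" --pt "0 0 -0.03 6" --pt "0 0 0 0" --pt "0 0 0 0"

```text
t: 22.75
eef_pos: [0.4581, 0.3007, 0.3353]
tool_rot: [0.0, 0.707, 0.707, 0.0]
contact_force: [0.4, 0.0, -2.4]
gripper_width: 0.639
```

```bash
python3 look.py wrist w14
```

```text
22.8 [0.4579 0.3004 0.3342] yaw 90.02 F [-0.7 -0.4 -2.5] w 55.0 q [-0.09  0.46 -0.77  1.89  0.39  0.95 -1.04]
```

View pics/w14.png

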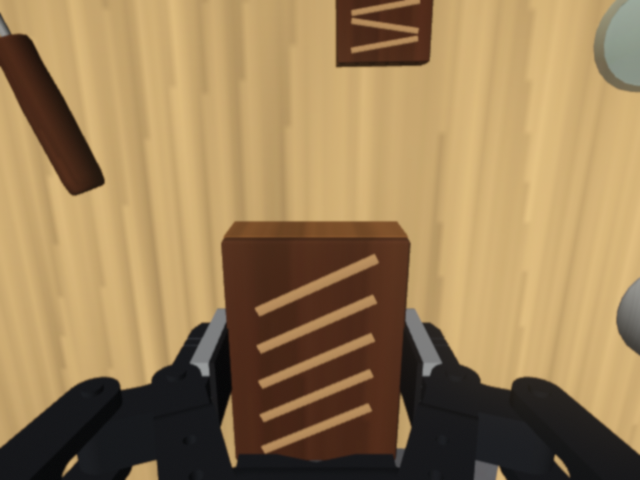

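>>> play_rows --pt "-0.03 0.004 0 0" --pt "-0.03 0.004 0 0" --pt "-0.03 0.004 0 0" --pt "-0.03 0.004 0 0" --pt "-0.03 0.004 0 0" --pt "-0.03 0.004 0 0" --pt "-0.03 0.004 0 0" --pt "-0.03 0.004 0 0" --pt "-0.03 0.004 0 0" --pt "-0.03 0.002 0 0" --pt "-0.03 0 0 0" --pt "-0.024 0 0 0" --pt "0 0 0.03 0" --pt "0 0 0.03 0" --pt "0 0 0.03 0" --pt "0 0 0.02 0" --pt "0 0 0 0" --pt "0 0 0 0"

```text
t: 24.6
eef_pos: [0.4955, -0.0529, 0.2241]
tool_rot: [-0.001, 0.707, 0.707, -0.001]
contact_force: [0.4, -0.4, -1.0]
gripper_width: 0.642
```

```bash
python3 look.py wrist w15
```

```text
24.65 [ 0.496  -0.0529  0.2249] yaw 89.99 F [ 0.7 -0.4 -1.2] w 54.8 q [ 0.48  0.52 -0.61  2.08  0.47  0.68 -0.45]
```

View pics/w15.png

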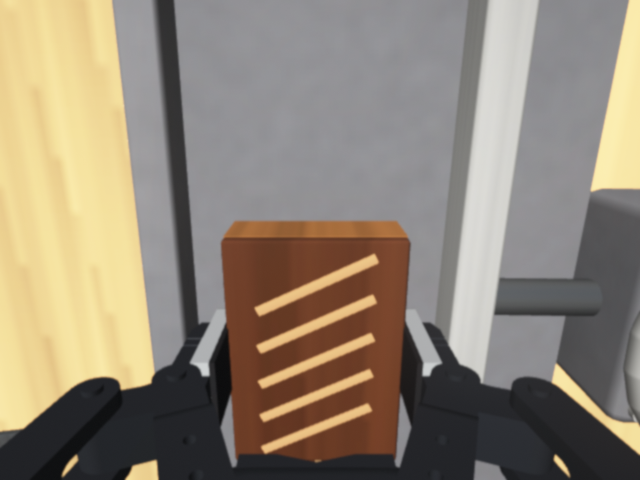

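>>> play_rows --pt "0 0 0.015 0" --pt "0 0 0.012 0" --pt "0 0 0.008 0" --pt "0 0 0.005 0" --pt "0 0 0.002 0" --pt "0 0 0 0" --pt "0 0 0 0"

```text
t: 25.35
eef_pos: [0.4956, -0.0529, 0.183]
tool_rot: [-0.0, 0.707, 0.707, -0.001]
contact_force: [-3.3, -0.1, 5.0]
gripper_width: 0.644
```

>>> play_rows --pt "0 0 0 0" --pt "0 0 0 0" --pt "0 0 0 0" --pt "0 0 -0.01 0" --pt "0 0 -0.03 0" --pt "0 0 -0.04 0" --pt "0 0 -0.04 0" --pt "0 0 -0.04 0" --pt "0 0 -0.04 0" --pt "0 0 0 0" --claw 0.066

```text
t: 26.35
eef_pos: [0.4975, -0.0523, 0.3886]
tool_rot: [0.004, 0.707, 0.707, 0.003]
contact_force: [0.5, -0.6, 0.1]
gripper_width: 0.777
```

```bash
python3 look.py wrist w16; python3 blocks.py w16 .032
```

```text
26.4 [ 0.4966 -0.0528  0.3859] yaw 89.94 F [-0.3 -0.3 -1.2] w 65.9 q [ 0.62  0.29 -0.75  1.95  0.24  0.98 -0.24]
px [227. 193.] ctr 433.1 -74.8 sides 337.3 23.3 long-axis yaw 89.3 sat [135.   4. 128.]
px [402. 207.] ctr 585.6 -71.7 sides 331.0 71.2 long-axis yaw 89.4 sat [ 24.   7. 179.]
px [308. 211.] ctr 496.2 -53.9 sides 56.0 80.6 long-axis yaw 90.0 sat [  9. 154.  96.]
px [309. 314.] ctr 496.8 -142.8 sides 83.6 56.0 long-axis yaw 89.6 sat [ 10. 157.  95.]
px [590. 352.] ctr 738.0 -201.8 sides 99.8 160.4 long-axis yaw 102.7 sat [ 17. 133. 173.]
```

View pics/w16.png

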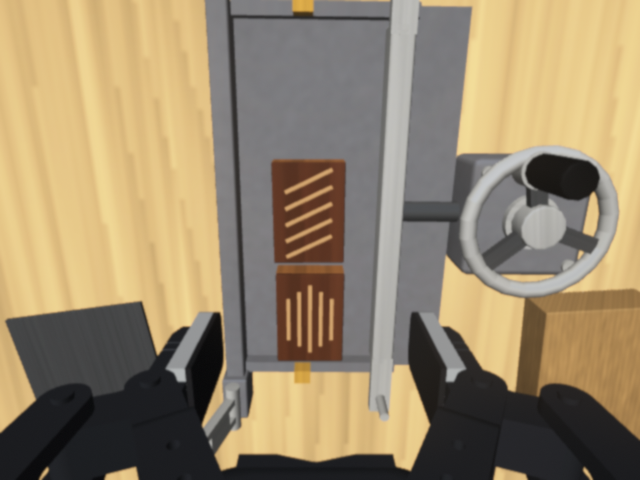

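Blocks C (308,211) and A (309,314) are both flat and parallel to the fence. Block B next.

>>> play_rows --pt "0.036 0 0 0" --pt "0.036 0 0 0" --pt "0.036 0 0 0" --pt "0.036 0 0 0" --pt "0.036 0 0 0" --pt "0.036 0 0 0" --pt "0.036 0 0 0" --pt "0.036 0 0 0" --pt "0.036 0 0 0" --pt "0.036 0 0 0" --pt "0.036 0 0 0" --pt "0.03 0 0 0" --pt "0 0 0 0" --pt "0 0 0 0" --claw 0.08

```text
t: 27.8
eef_pos: [0.4956, 0.3731, 0.3815]
tool_rot: [-0.0, 0.707, 0.707, -0.001]
contact_force: [0.6, -0.3, -0.7]
gripper_width: 0.938
```

```bash
python3 look.py wrist w17; python3 blocks.py w17
```

```text
27.85 [0.4962 0.3721 0.3816] yaw 89.96 F [ 1.2 -2.   0.7] w 80.2 q [-0.17  0.53 -0.79  1.67  0.41  1.12 -1.08]
px [321. 113.] ctr 499.4 444.0 sides 56.0 80.0 long-axis yaw 91.0 sat [ 11. 162.  72.]
px [ 50. 203.] ctr 286.8 387.2 sides 27.9 130.1 long-axis yaw 110.5 sat [ 10. 171.  56.]
px [562. 349.] ctr 710.5 249.1 sides 75.8 38.4 long-axis yaw 46.2 sat [ 30.   9. 128.]
```

View pics/w17.png

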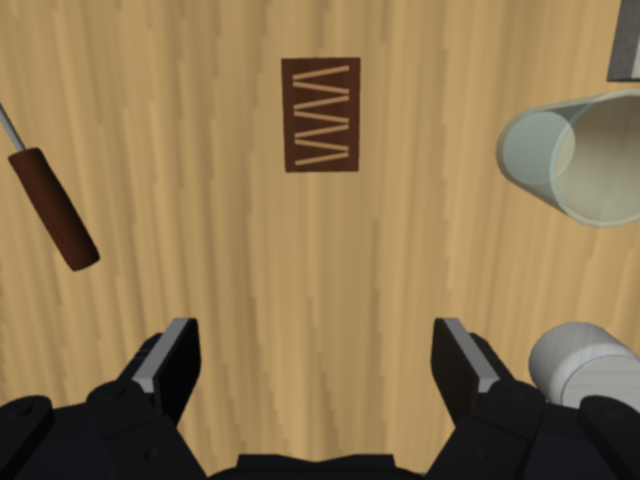

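Block B at px (321,113), size 56x80 mm.

>>> play_rows --pt "0.036 0.003 0 0" --pt "0.036 0 0 -1" --pt "0 0 0.03 0" --pt "0 0 0.03 0" --pt "0 0 0.03 0" --pt "0 0 0.03 0" --pt "0 0 0.03 0" --pt "0 0 0.02 0" --pt "0 0 0.01 0" --pt "0 0 0 0" --pt "0 0 0 0"

```text
t: 28.95
eef_pos: [0.4997, 0.4451, 0.2038]
tool_rot: [-0.0, 0.701, 0.713, 0.001]
contact_force: [-0.3, -0.0, 0.5]
gripper_width: 0.934
```

```bash
python3 look.py wrist w18; python3 blocks.py w18
```

```text
29.0 [0.4997 0.4454 0.2043] yaw 90.94 F [-0.4 -0.1  0.9] w 79.7 q [-0.37  0.79 -0.67  1.67  0.61  0.89 -1.27]
px [313. 306.] ctr 499.4 445.1 sides 56.1 82.1 long-axis yaw 90.9 sat [ 11. 165.  81.]
```

>>> play_rows --pt "0 0 0.014 0" --pt "0 0 0.014 0" --pt "0 0 0 0"

```text
t: 29.3
eef_pos: [0.4987, 0.4438, 0.1721]
tool_rot: [0.0, 0.701, 0.713, -0.002]
contact_force: [0.4, -0.5, -0.3]
gripper_width: 0.941
```

>>> play_rows --pt "0 0 0 0" --pt "0 0 0 0" --pt "0 0 0 0" --pt "0 0 0 0" --pt "0 0 0 0" --claw 0.03 --force 60

```text
t: 29.8
eef_pos: [0.4994, 0.4451, 0.1751]
tool_rot: [-0.0, 0.701, 0.713, 0.0]
contact_force: [-0.8, 0.3, 1.8]
gripper_width: 0.641
```

>>> play_rows --pt "0 0 -0.01 0" --pt "0 0 -0.03 0" --pt "0 0 -0.03 0" --pt "0 0 -0.03 1" --pt "0 0 -0.03 0" --pt "0 0 -0.03 0" --pt "0 0 0 0" --pt "0 0 0 0"

```text
t: 30.6
eef_pos: [0.4992, 0.4447, 0.3354]
tool_rot: [0.0, 0.707, 0.707, 0.0]
contact_force: [0.3, -0.9, -1.9]
gripper_width: 0.64
```

```bash
python3 look.py wrist w19
```

```text
30.65 [0.4991 0.4443 0.3341] yaw 89.95 F [ 0.6 -0.8 -0.7] w 54.8 q [-0.31  0.65 -0.75  1.6   0.48  1.09 -1.19]
```

View pics/w19.png

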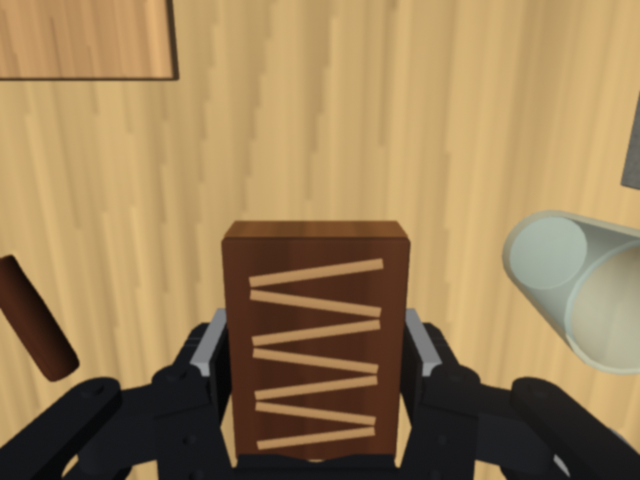

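>>> play_rows --pt "-0.034 0 0 0" --pt "-0.034 0 0 0" --pt "-0.034 0 0 0" --pt "-0.034 0 0 0" --pt "-0.034 0 0 0" --pt "-0.034 0 0 0" --pt "-0.034 0 0 0" --pt "-0.034 0 0 0" --pt "-0.034 0 0 0" --pt "-0.034 -0.001 0 0" --pt "-0.034 -0.001 0 0" --pt "-0.034 0 0 0" --pt "0 0 0.03 0" --pt "0 0 0.03 0" --pt "0 0 0.03 0" --pt "0 0 0.02 0" --pt "0 0 0 0" --pt "0 0 0 0"

```text
t: 32.45
eef_pos: [0.4966, 0.0369, 0.2242]
tool_rot: [-0.001, 0.707, 0.707, -0.001]
contact_force: [0.4, -0.3, -0.9]
gripper_width: 0.636
```

```bash
python3 look.py wrist w20; python3 look.py top t20;  python3 blocks.py t20 .032
```

```text
32.5 [0.497  0.0371 0.225 ] yaw 89.97 F [ 0.5  0.3 -0.8] w 54.8 q [ 0.35  0.54 -0.68  2.08  0.53  0.7  -0.68]
32.55 [0.4973 0.0371 0.2255] yaw 89.96 F [-1.1 -0.3 -1.1] w 54.6 q [ 0.35  0.54 -0.68  2.08  0.53  0.7  -0.68]
px [ 94. 148.] ctr 819.9 618.6 sides 301.1 211.4 long-axis yaw 89.9 sat [ 24.  22. 130.]
```

View pics/w20.png

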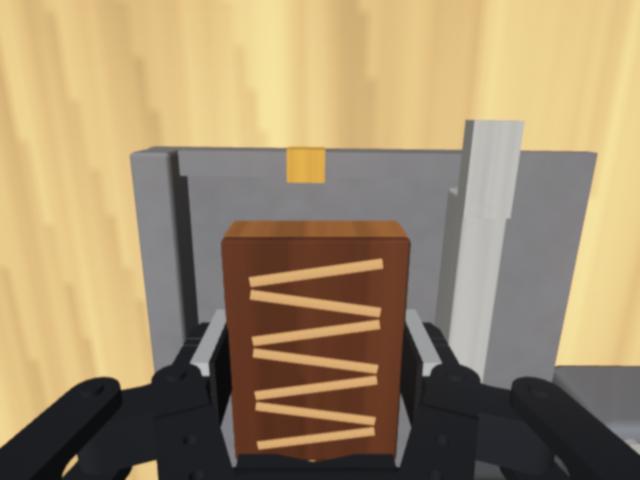

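>>> play_rows --pt "-0.001 0 0.015 0" --pt "0 0 0.012 0" --pt "0 0 0.008 0" --pt "0 0 0.005 0" --pt "0 0 0.002 0" --pt "0 0 0 0" --pt "0 0 0 0"

```text
t: 33.25
eef_pos: [0.4966, 0.036, 0.183]
tool_rot: [0.0, 0.707, 0.707, -0.001]
contact_force: [-3.9, -0.6, 6.4]
gripper_width: 0.636
```

>>> play_rows --pt "0 0 0 0" --pt "0 0 0 0" --pt "0 0 0 0" --pt "0 0 -0.01 0" --pt "0 0 -0.03 0" --pt "0 0 -0.04 0" --pt "0 0 -0.04 0" --pt "-0.03 0.01 -0.04 0" --pt "-0.03 0.02 -0.04 0" --pt "-0.03 0.01 0 0" --pt "0 0 0 0" --claw 0.066

```text
t: 34.35
eef_pos: [0.5365, -0.0563, 0.3807]
tool_rot: [0.002, 0.71, 0.704, 0.0]
contact_force: [-0.2, 0.6, -1.1]
gripper_width: 0.773
```

```bash
python3 look.py wrist w21; python3 blocks.py w21 .032
```

```text
34.4 [ 0.5355 -0.0537  0.3798] yaw 89.7 F [-0.4  0.1 -0.7] w 66.0 q [ 0.62  0.38 -0.79  1.87  0.32  1.02 -0.31]
px [173. 155.] ctr 434.6 -30.5 sides 238.6 18.0 long-axis yaw 89.4 sat [135.   4. 134.]
px [256.  83.] ctr 497.3 34.8 sides 79.9 56.4 long-axis yaw 90.0 sat [ 10. 157. 101.]
px [260. 208.] ctr 496.4 -53.9 sides 80.7 56.5 long-axis yaw 90.0 sat [ 10. 157. 100.]
px [266. 314.] ctr 496.8 -142.7 sides 83.4 56.4 long-axis yaw 89.4 sat [ 10. 159.  99.]
px [344. 337.] ctr 559.6 -169.7 sides 117.4 17.8 long-axis yaw 89.1 sat [ 24.   8. 186.]
px [570. 343.] ctr 744.8 -185.5 sides 111.1 115.3 long-axis yaw 92.8 sat [ 17. 132. 182.]
```

View pics/w21.png

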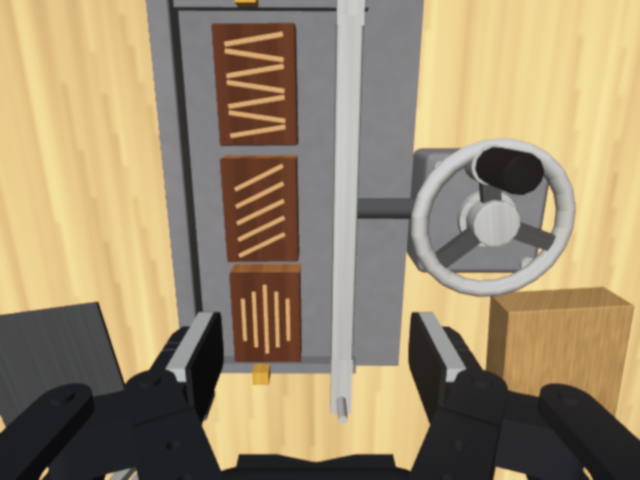

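All three blocks are in the pocket, at px (256,83), (260,208) and (266,314). Next I'll measure the wheel.

```bash
python3 - <<'E'
from h import *
for n,r in [("w21",(130,200,460,550)),("w16",(140,205,520,605))]:
    c=dict(np.load(n+".npz")); P=cloud(c); g=cv2.cvtColor(c["frame"],cv2.COLOR_BGR2GRAY)
    a,b,e,f=r; S=P[a:b,e:f]; m=(S[...,2]>.108)&(S[...,2]<.12); q=S[m]; h=q[:,:2]
    print(n,"crank",h.mean(0).round(4),((h.max(0)+h.min(0))/2).round(4),(h.max(0)-h.min(0)).round(3))
    big=P[130:310,400:630]; m=(big[...,2]>.060)&(big[...,2]<.074); q=big[m][:,:2]; (cx,cy),rr=cv2.minEnclosingCircle((q[np.linalg.norm(q-[.66,-.055],axis=1)<.065]*1000).astype(np.float32)); print("wheel",cx,cy,rr,np.median(big[m][:,2]))
print("hub w21",ray(dict(np.load("w21.npz")),496,222,.07), "w16",ray(dict(np.load("w16.npz")),544,227,.07))
E
```

```text
w21 crank [ 0.6505 -0.015 ] [ 0.6517 -0.0156] [0.023 0.023]
wheel 659.300537109375 -54.5584716796875 56.20943069458008 0.06920255088887181
w16 crank [ 0.6501 -0.015 ] [ 0.652  -0.0154] [0.024 0.023]
wheel 658.846923828125 -54.684478759765625 55.936405181884766 0.06911309555950801
hub w21 [ 0.65994521 -0.05434925  0.07      ] w16 [ 0.66117537 -0.05522447  0.07      ]
```

>>> play_rows --pt "0.02 0.04 0 0" --pt "0.018 0.04 0 0" --pt "0 0.036 0 -0.3" --pt "0 0 0.03 0" --pt "0 0 0.03 0" --pt "0 0 0 0" --pt "0 0 0 0" --claw 0.05

```text
t: 35.1
eef_pos: [0.6508, -0.0124, 0.3192]
tool_rot: [-0.001, 0.705, 0.709, -0.0]
contact_force: [-0.3, 0.1, 0.3]
gripper_width: 0.581
```

```bash
python3 look.py wrist w22; python3 - <<'E'
from h import *
c0=np.array([.6592,-.0546]); a0=np.degrees(np.arctan2(.0391,-.0077)); r=.04
p=lambda k:(np.round((c0+r*np.array([np.cos(np.radians(a0-15*k)),np.sin(np.radians(a0-15*k))]))*1e4)/1e4)
rows=[]
for k in range(24):
    d=p(k+1)-p(k); rows.append([round(d[1],4),round(d[0],4),0,0])
print(rows)
E
```

```text
35.15 [ 0.6513 -0.0125  0.3204] yaw 90.32 F [0.7 0.1 0.5] w 50.0 q [ 0.42  0.63 -0.71  1.65  0.46  1.04 -0.43]
[[np.float64(0.0007), np.float64(0.0104), 0, 0], [np.float64(-0.002), np.float64(0.0102), 0, 0], [np.float64(-0.0047), np.float64(0.0094), 0, 0], [np.float64(-0.0069), np.float64(0.0078), 0, 0], [np.float64(-0.0087), np.float64(0.0058), 0, 0], [np.float64(-0.0099), np.float64(0.0033), 0, 0], [np.float64(-0.0104), np.float64(0.0007), 0, 0], [np.float64(-0.0102), np.float64(-0.002), 0, 0], [np.float64(-0.0094), np.float64(-0.0047), 0, 0], [np.float64(-0.0078), np.float64(-0.0069), 0, 0], [np.float64(-0.0058), np.float64(-0.0087), 0, 0], [np.float64(-0.0033), np.float64(-0.0099), 0, 0], [np.float64(-0.0007), np.float64(-0.0104), 0, 0], [np.float64(0.002), np.float64(-0.0102), 0, 0], [np.float64(0.0047), np.float64(-0.0094), 0, 0], [np.float64(0.0069), np.float64(-0.0078), 0, 0], [np.float64(0.0087), np.float64(-0.0058), 0, 0], [np.float64(0.0099), np.float64(-0.0033), 0, 0], [np.float64(0.0104), np.float64(-0.0007), 0, 0], [np.float64(0.0102), np.float64(0.002), 0, 0], [np.float64(0.0094), np.float64(0.0047), 0, 0], [np.float64(0.0078), np.float64(0.0069), 0, 0], [np.float64(0.0058), np.float64(0.0087), 0, 0], [np.float64(0.0033), np.float64(0.0099), 0, 0]]
```

View pics/w22.png

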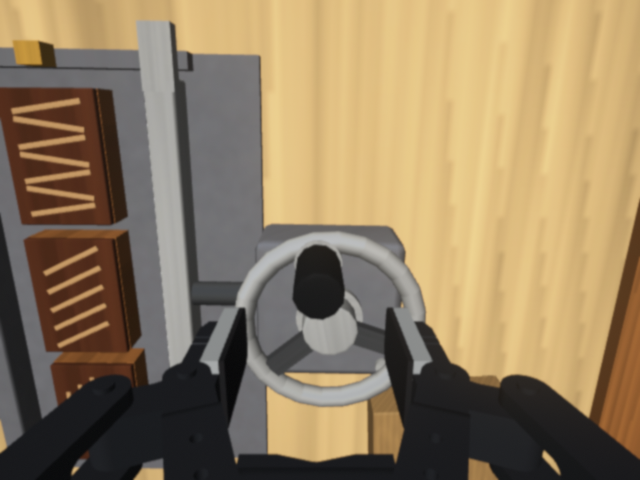

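>>> play_rows --pt "-0.003 0 0.02 0.3" --pt "0 0 0.02 0" --pt "0 0 0.015 0" --pt "0 0 0.01 0" --pt "0 0 0 0"

```text
t: 35.65
eef_pos: [0.651, -0.0164, 0.2535]
tool_rot: [-0.0, 0.707, 0.707, -0.0]
contact_force: [-0.1, -0.3, 0.1]
gripper_width: 0.586
```

>>> play_rows --pt "0 0 0 0" --pt "0 0 0 0" --pt "0 0 0 0" --pt "0 0 0 0" --pt "0 0 0 0" --pt "0 0 0 0" --claw 0.01 --force 25

```text
t: 36.25
eef_pos: [0.6518, -0.0162, 0.2552]
tool_rot: [0.001, 0.707, 0.707, 0.001]
contact_force: [-1.0, 0.8, 6.7]
gripper_width: 0.271
```

>>> play_rows --pt "0.0007 0.0104 0 0" --pt "-0.002 0.0102 0 0" --pt "-0.0047 0.0094 0 0" --pt "-0.0069 0.0078 0 0" --pt "0 0 0 0"

```text
t: 36.75
eef_pos: [0.6903, -0.0311, 0.2552]
tool_rot: [0.001, 0.708, 0.706, 0.0]
contact_force: [-0.6, -3.2, 8.0]
gripper_width: 0.272
```

```bash
python3 look.py wrist w23
```

```text
36.8 [ 0.69   -0.0307  0.2552] yaw 89.85 F [-0.9 -1.7  6.1] w 23.5 q [ 0.39  0.75 -0.66  1.59  0.52  0.98 -0.44]
```

View pics/w23.png

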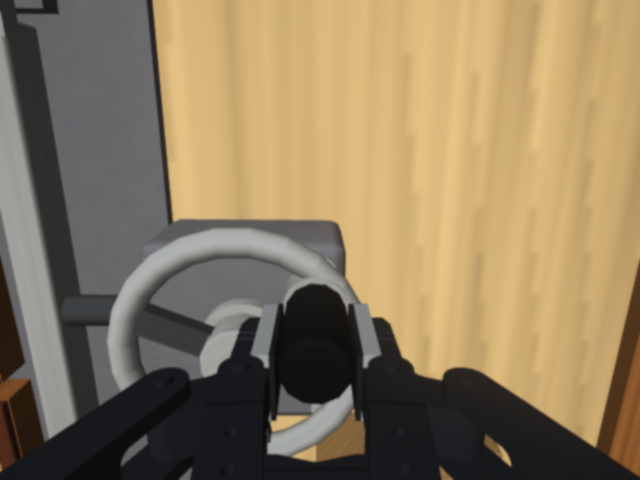

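The crank is gripped and follows at low force, and the wheel is turning clockwise. I'll finish the first turn.

>>> play_rows --pt "-0.0087 0.0058 0 0" --pt "-0.0099 0.0033 0 0" --pt "-0.0104 0.0007 0 0" --pt "-0.0102 -0.002 0 0" --pt "-0.0094 -0.0047 0 0" --pt "-0.0078 -0.0069 0 0" --pt "-0.0058 -0.0087 0 0" --pt "-0.0033 -0.0099 0 0" --pt "-0.0007 -0.0104 0 0" --pt "0.002 -0.0102 0 0" --pt "0 0 0 0"

```text
t: 37.9
eef_pos: [0.6454, -0.0933, 0.2552]
tool_rot: [0.001, 0.707, 0.707, 0.0]
contact_force: [-1.2, 0.3, 7.9]
gripper_width: 0.272
```

>>> play_rows --pt "0.0047 -0.0094 0 0" --pt "0.0069 -0.0078 0 0" --pt "0.0087 -0.0058 0 0" --pt "0.0099 -0.0033 0 0" --pt "0.0104 -0.0007 0 0" --pt "0.0102 0.002 0 0" --pt "0.0094 0.0047 0 0" --pt "0.0078 0.0069 0 0" --pt "0.0058 0.0087 0 0" --pt "0.0033 0.0099 0 0" --pt "0 0 0 0"

```text
t: 39.0
eef_pos: [0.6524, -0.0161, 0.2552]
tool_rot: [0.001, 0.707, 0.707, 0.001]
contact_force: [0.4, -0.1, 8.2]
gripper_width: 0.271
```

```bash
python3 look.py wrist w24
```

```text
39.05 [ 0.6521 -0.0161  0.2552] yaw 89.96 F [0.7 0.8 8.1] w 23.6 q [ 0.39  0.7  -0.67  1.69  0.52  0.93 -0.48]
```

View pics/w24.png

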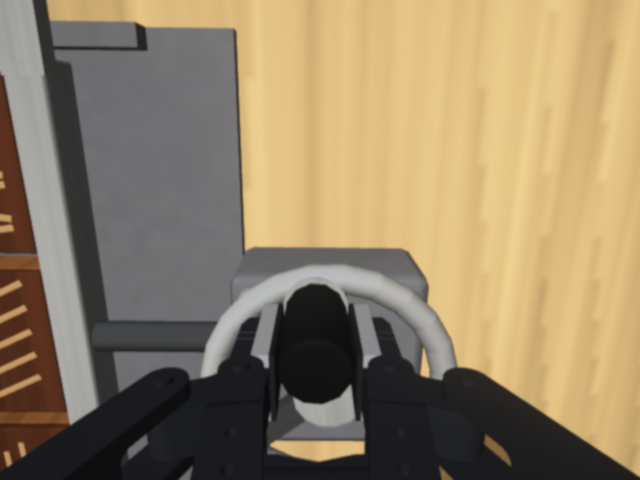

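>>> play_rows --pt "0.0007 0.0104 0 0" --pt "-0.002 0.0102 0 0" --pt "-0.0047 0.0094 0 0" --pt "-0.0069 0.0078 0 0" --pt "-0.0087 0.0058 0 0" --pt "-0.0099 0.0033 0 0" --pt "-0.0104 0.0007 0 0" --pt "-0.0102 -0.002 0 0" --pt "-0.0094 -0.0047 0 0" --pt "-0.0078 -0.0069 0 0" --pt "-0.0058 -0.0087 0 0" --pt "0 0 0 0"

```text
t: 40.25
eef_pos: [0.6758, -0.0918, 0.2552]
tool_rot: [0.0, 0.708, 0.707, 0.0]
contact_force: [-1.6, -0.1, 8.0]
gripper_width: 0.268
```

>>> play_rows --pt "-0.0033 -0.0099 0 0" --pt "-0.0007 -0.0104 0 0" --pt "0.002 -0.0102 0 0" --pt "0.0047 -0.0094 0 0" --pt "0 0 0 0"

```text
t: 40.75
eef_pos: [0.6357, -0.0883, 0.2552]
tool_rot: [0.0, 0.707, 0.707, 0.0]
contact_force: [-0.8, 0.2, 9.0]
gripper_width: 0.274
```

```bash
python3 look.py wrist w25;python3 look.py scene s25; python3 -c "
import cv2;s=cv2.imread('pics/s25.png');cv2.imwrite('pics/s25c.png',cv2.resize(s[170:350,160:400],None,fx=3.3,fy=3.3))"
```

```text
40.8 [ 0.636  -0.0885  0.2552] yaw 89.98 F [-0.4  0.3  9.3] w 23.3 q [ 0.51  0.68 -0.67  1.72  0.52  0.92 -0.37]
40.85 [ 0.6362 -0.0887  0.2552] yaw 89.97 F [-1.9  0.2  8.8] w 22.9 q [ 0.51  0.68 -0.67  1.72  0.52  0.92 -0.37]
```

View pics/s25c.png

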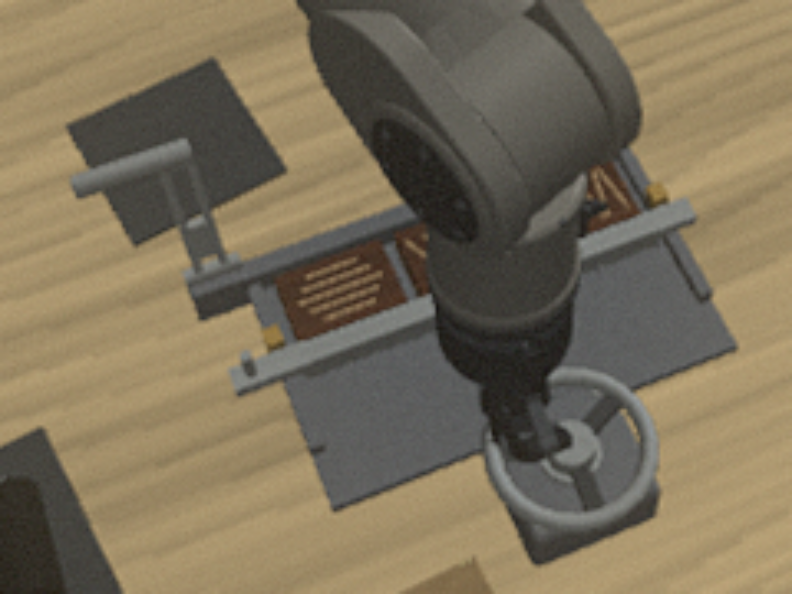

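The bar is close to the brass stops. Smaller steps from here, watching the force.

>>> play_rows --pt "0.0035 -0.0039 0 0" --pt "0.0034 -0.0039 0 0" --pt "0 0 0 0"

```text
t: 41.15
eef_pos: [0.6284, -0.0818, 0.2552]
tool_rot: [0.001, 0.707, 0.707, 0.0]
contact_force: [-0.5, 0.4, 8.4]
gripper_width: 0.274
```

>>> play_rows --pt "0.0044 -0.0029 0 0" --pt "0.0043 -0.0029 0 0" --pt "0 0 0 0"

```text
t: 41.45
eef_pos: [0.6227, -0.073, 0.2552]
tool_rot: [0.001, 0.707, 0.707, 0.0]
contact_force: [-1.7, 1.5, 9.5]
gripper_width: 0.274
```

>>> play_rows --pt "0.005 -0.0017 0 0" --pt "0.0049 -0.0016 0 0" --pt "0 0 0 0"

```text
t: 41.75
eef_pos: [0.6194, -0.063, 0.2552]
tool_rot: [0.001, 0.707, 0.707, 0.0]
contact_force: [-1.9, 1.2, 11.1]
gripper_width: 0.272
```

>>> play_rows --pt "0.0052 -0.0004 0 0" --pt "0 0 0 0" --pt "0 0 0 0"

```text
t: 42.05
eef_pos: [0.6189, -0.0579, 0.2551]
tool_rot: [0.0, 0.707, 0.707, -0.0]
contact_force: [-1.0, 0.5, 11.3]
gripper_width: 0.27
```

>>> play_rows --pt "0.0052 -0.0003 0 0" --pt "0 0 0 0" --pt "0 0 0 0"

```text
t: 42.35
eef_pos: [0.6188, -0.0543, 0.2551]
tool_rot: [0.001, 0.708, 0.706, -0.001]
contact_force: [-0.9, -3.5, 11.7]
gripper_width: 0.274
```

>>> play_rows --pt "0.0051 0.001 0 0" --pt "0 0 0 0" --pt "0 0 0 0"

```text
t: 42.65
eef_pos: [0.6193, -0.0523, 0.2551]
tool_rot: [0.002, 0.709, 0.705, -0.004]
contact_force: [-5.6, -10.1, 16.1]
gripper_width: 0.271
```

```bash
python3 look.py scene s26; python3 -c "
import cv2;s=cv2.imread('pics/s26.png');cv2.imwrite('pics/s26c.png',cv2.resize(s[170:350,160:400],None,fx=3.3,fy=3.3))"
```

```text
42.7 [ 0.6193 -0.0523  0.2551] yaw 89.72 F [ -6.1 -10.2  16.6] w 23.1 q [ 0.47  0.66 -0.67  1.77  0.52  0.9  -0.44]
```

View pics/s26c.png

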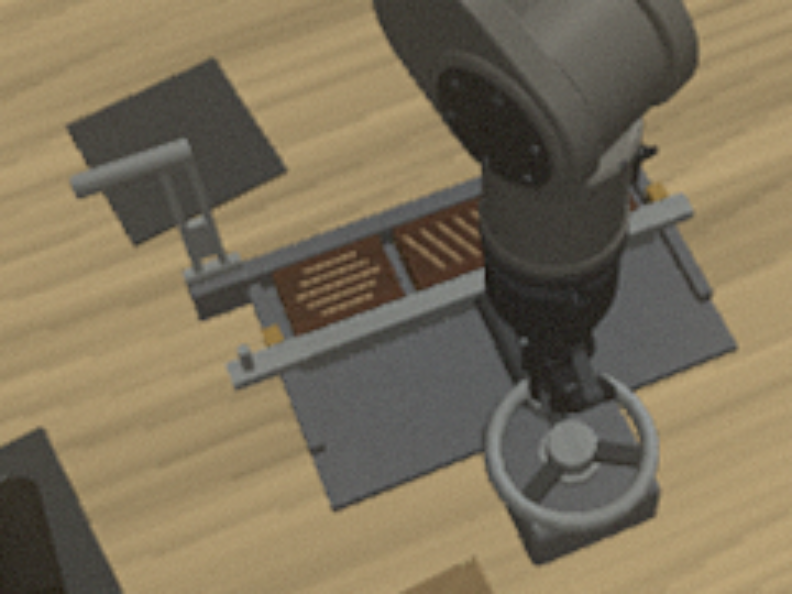

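The force built up (10 N) at crank angle ~180°, so the stop is reached. I'll relieve it, release and look.

>>> play_rows --pt "-0.006 -0.001 0 0" --pt "0 0 0 0"

```text
t: 42.9
eef_pos: [0.6187, -0.0554, 0.2551]
tool_rot: [0.001, 0.708, 0.706, -0.001]
contact_force: [-2.2, -1.2, 10.4]
gripper_width: 0.269
```

>>> play_rows --pt "0 0 0 0" --pt "0 0 0 0" --pt "0 0 0 0" --pt "0 0 0 0" --pt "0 0 -0.01 0" --pt "0 0 -0.03 0" --pt "0 0 -0.03 0" --pt "0 0 -0.04 0" --pt "0 -0.03 -0.02 0" --pt "0 -0.03 0 0" --pt "-0.02 -0.03 0 0" --pt "-0.02 -0.01 0 0" --pt "0 0 0 0" --pt "0 0 0 0" --claw 0.05

```text
t: 44.3
eef_pos: [0.5191, -0.0939, 0.3847]
tool_rot: [0.0, 0.708, 0.706, 0.0]
contact_force: [0.8, 0.2, 0.4]
gripper_width: 0.587
```

```bash
python3 look.py wrist w27; python3 blocks.py w27 .032;python3 - <<'E'
from h import *
c=dict(np.load("w27.npz")); P=cloud(c)
for v in (60,140,200): 
    r=P[v]; print([ (u,r[u].round(3).tolist()) for u in range(0,640) if u%6==0 and r[u,2]>.012 and r[u,2]<.05 and .4<r[u,0]<.56])
E
```

```text
44.35 [ 0.5194 -0.0932  0.3847] yaw 89.97 F [0.6 0.1 0.1] w 50.2 q [ 0.72  0.36 -0.81  1.89  0.3   1.02 -0.22]
px [240. 165.] ctr 470.5 -86.7 sides 278.1 91.3 long-axis yaw 89.4 sat [ 10. 149. 106.]
px [374. 159.] ctr 563.9 -53.2 sides 15.6 98.6 long-axis yaw 179.4 sat [105.   6.  83.]
px [586. 332.] ctr 745.9 -204.2 sides 111.6 150.6 long-axis yaw 93.2 sat [ 17. 133. 179.]
[(180, [0.425, 0.015, 0.029]), (186, [0.43, 0.015, 0.032]), (192, [0.434, 0.015, 0.031]), (198, [0.438, 0.015, 0.031]), (204, [0.441, 0.016, 0.026]), (210, [0.447, 0.015, 0.033]), (216, [0.451, 0.015, 0.033]), (222, [0.456, 0.015, 0.033]), (228, [0.46, 0.015, 0.033]), (234, [0.464, 0.015, 0.033]), (240, [0.468, 0.015, 0.033]), (246, [0.472, 0.015, 0.035]), (252, [0.476, 0.015, 0.034]), (258, [0.48, 0.015, 0.033]), (264, [0.485, 0.015, 0.033]), (270, [0.489, 0.015, 0.033]), (276, [0.493, 0.015, 0.033]), (282, [0.497, 0.015, 0.033]), (288, [0.501, 0.015, 0.034]), (294, [0.505, 0.015, 0.034]), (300, [0.51, 0.015, 0.035]), (306, [0.514, 0.015, 0.034])]
[(186, [0.425, -0.039, 0.03]), (192, [0.43, -0.039, 0.031]), (198,
[... 468 characters left out ...]
05, -0.039, 0.035]), (300, [0.509, -0.039, 0.033]), (306, [0.513, -0.039, 0.035])]
[(192, [0.426, -0.084, 0.031]), (198, [0.43, -0.084, 0.031]), (204, [0.435, -0.084, 0.032]), (210, [0.439, -0.084, 0.03]), (216, [0.445, -0.083, 0.033]), (222, [0.449, -0.083, 0.033]), (228, [0.454, -0.083, 0.033]), (234, [0.459, -0.083, 0.035]), (240, [0.463, -0.083, 0.033]), (246, [0.467, -0.083, 0.033]), (252, [0.472, -0.084, 0.032]), (258, [0.476, -0.083, 0.033]), (264, [0.481, -0.084, 0.032]), (270, [0.486, -0.083, 0.033]), (276, [0.49, -0.083, 0.034]), (282, [0.495, -0.083, 0.033]), (288, [0.499, -0.083, 0.034]), (294, [0.504, -0.083, 0.034]), (300, [0.508, -0.083, 0.035]), (306, [0.513, -0.083, 0.035])]
```

View pics/w27.png

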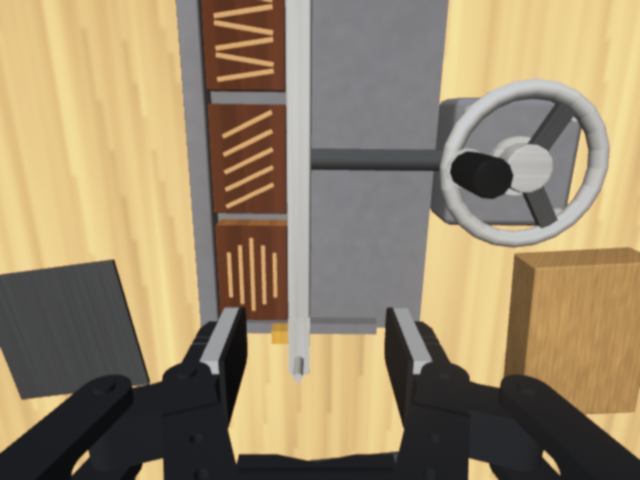

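The bar is flush against the brass stop at px (280,333) and all the blocks sit against the fence. Now I'll measure the latch handle.

```bash
python3 look.py top t28; python3 look.py scene s28; python3 - <<'E'
from h import *
for n in ("t28","s28"):
    c=dict(np.load(n+".npz")); P=cloud(c).reshape(-1,3)
    m=(P[:,0]>.36)&(P[:,0]<.46)&(P[:,1]>-.33)&(P[:,1]<-.235)&(P[:,2]>.06)&(P[:,2]<.2); q=P[m]
    print(n,len(q),np.percentile(q,[3,50,97],axis=0).round(4).tolist())
E
python3 -c "
import cv2;s=cv2.imread('pics/s28.png');cv2.imwrite('pics/s28c.png',cv2.resize(s[170:350,160:400],None,fx=3.3,fy=3.3))"
```

```text
44.4 [ 0.5196 -0.0929  0.3846] yaw 90.02 F [-0.3 -0.2  0.4] w 50.1 q [ 0.72  0.36 -0.81  1.89  0.3   1.02 -0.22]
44.45 [ 0.5196 -0.0927  0.3844] yaw 90.04 F [ 1.   1.1 -0.3] w 49.9 q [ 0.72  0.36 -0.81  1.89  0.31  1.02 -0.22]
t28 66 [[0.3952, -0.283, 0.1466], [0.4024, -0.2702, 0.1528], [0.4084, -0.2564, 0.1581]]
s28 180 [[0.3953, -0.2818, 0.1444], [0.4044, -0.2595, 0.1518], [0.4088, -0.2365, 0.1554]]
```

View pics/s28c.png

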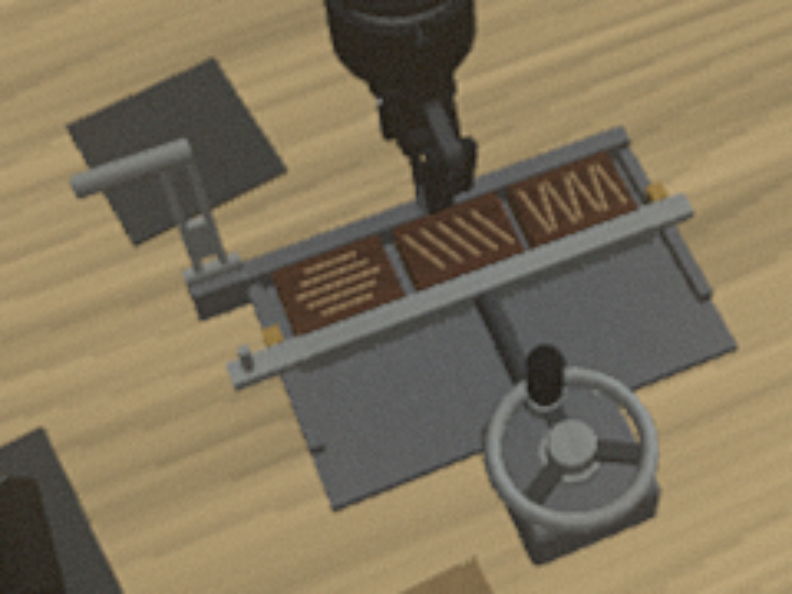

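The latch handle is at about (0.402, -0.26, 0.147), angle ~1.86 rad. I'll grip it and lead it round its arc.

>>> play_rows --pt "-0.03 -0.02 0 0" --pt "-0.03 -0.02 0 0" --pt "-0.03 -0.02 0 0" --pt "-0.03 -0.02 0 0" --pt "-0.03 -0.02 0 0" --pt "-0.025 -0.018 0 0" --pt "0 0 0 0" --pt "0 0 0 0"

```text
t: 45.25
eef_pos: [0.4013, -0.2686, 0.3841]
tool_rot: [-0.0, 0.708, 0.707, 0.0]
contact_force: [-0.4, 0.9, 0.3]
gripper_width: 0.588
```

```bash
python3 look.py wrist w29; python3 - <<'E'
from h import *
c=dict(np.load("w29.npz")); P=cloud(c).reshape(-1,3)
m=(P[:,0]>.36)&(P[:,0]<.46)&(P[:,1]>-.33)&(P[:,1]<-.2)&(P[:,2]>.13)&(P[:,2]<.17); q=P[m]
print(len(q),np.percentile(q,[2,50,98],axis=0).round(4).tolist() if len(q) else 0)
E
```

```text
45.3 [ 0.4018 -0.2678  0.3842] yaw 90.04 F [0.3 0.4 0.6] w 50.1 q [ 1.12  0.27 -0.76  1.99  0.22  0.97  0.25]
4869 [[0.3936, -0.2826, 0.1482], [0.4009, -0.2423, 0.1537], [0.4084, -0.2086, 0.1558]]
```

View pics/w29.png

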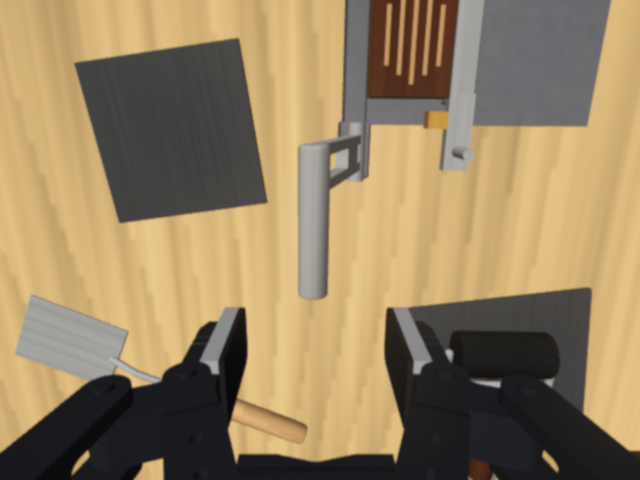

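>>> play_rows --pt "0.002 0 0.025 0" --pt "0 0 0.025 0" --pt "0 0 0.02 0" --pt "0 0 0.012 0" --pt "0 0 0 0" --pt "0 0 0 0"

```text
t: 45.9
eef_pos: [0.4017, -0.2661, 0.3026]
tool_rot: [0.0, 0.707, 0.707, 0.0]
contact_force: [-0.2, 0.3, 0.2]
gripper_width: 0.583
```

>>> play_rows --pt "0 0 0 0" --pt "0 0 0 0" --pt "0 0 0 0" --pt "0 0 0 0" --pt "0 0 0 0" --pt "0 0 0 0" --pt "0 0 0 0" --claw 0.005 --force 30

```text
t: 46.6
eef_pos: [0.4011, -0.2669, 0.3029]
tool_rot: [0.001, 0.708, 0.707, -0.0]
contact_force: [-1.4, 1.1, 6.1]
gripper_width: 0.179
```

```bash
python3 look.py wrist w30; python3 - <<'E'
from h import *
from h import sensors
o=sensors.get_obs()["eef_pos"]
h=np.array([.432,.045]); p0=np.array([o[0],o[2]-.155]); d=p0-h; r=.105; a0=np.degrees(np.arctan2(d[1],d[0])); print(a0,np.hypot(*d))
n=19; ang=np.linspace(a0,5,n+1); p=[h+r*np.array([np.cos(np.radians(a)),np.sin(np.radians(a))]) for a in ang]
print([[0,round(float(p[i+1][0]-p[i][0]),4),round(float(-(p[i+1][1]-p[i][1])),4),0] for i in range(n)])
E
```

```text
46.65 [ 0.4011 -0.2669  0.3029] yaw 89.92 F [-1.6  0.1  6.8] w 15.1 q [ 1.05  0.38 -0.71  2.07  0.34  0.81  0.14]
106.716020495523 0.10744149467736903
[[0, 0.0095, -0.0024, 0], [0, 0.0097, -0.0015, 0], [0, 0.0098, -0.0006, 0], [0, 0.0098, 0.0003, 0], [0, 0.0097, 0.0013, 0], [0, 0.0096, 0.0022, 0], [0, 0.0093, 0.003, 0], [0, 0.009, 0.0039, 0], [0, 0.0086, 0.0047, 0], [0, 0.0081, 0.0055, 0], [0, 0.0076, 0.0062, 0], [0, 0.007, 0.0069, 0], [0, 0.0063, 0.0075, 0], [0, 0.0055, 0.0081, 0], [0, 0.0048, 0.0086, 0], [0, 0.0039, 0.009, 0], [0, 0.0031, 0.0093, 0], [0, 0.0022, 0.0096, 0], [0, 0.0013, 0.0097, 0]]
```

View pics/w30.png

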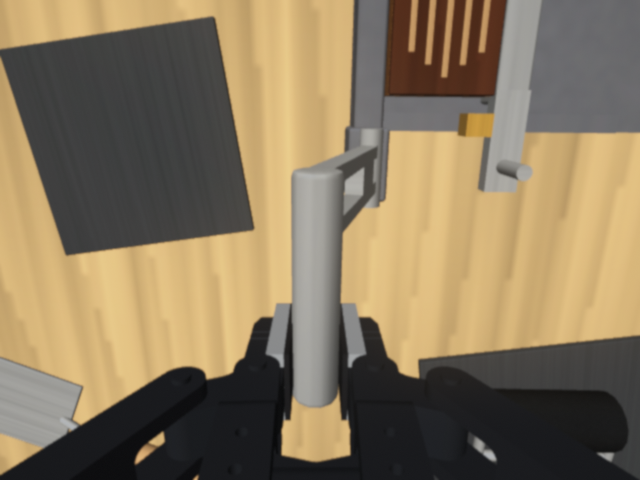

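The handle is gripped at px (316,360). I'll lead it along the arc in two parts and check the force in between.

>>> play_rows --pt "0 0.0095 -0.0024 0" --pt "0 0.0097 -0.0015 0" --pt "0 0.0098 -0.0006 0" --pt "0 0.0098 0.0003 0" --pt "0 0.0097 0.0013 0" --pt "0 0.0096 0.0022 0" --pt "0 0 0 0"

```text
t: 47.35
eef_pos: [0.4606, -0.2673, 0.3026]
tool_rot: [0.001, 0.707, 0.707, 0.001]
contact_force: [1.3, -4.6, 0.7]
gripper_width: 0.173
```

>>> play_rows --pt "0 0.0093 0.003 0" --pt "0 0.009 0.0039 0" --pt "0 0.0086 0.0047 0" --pt "0 0.0081 0.0055 0" --pt "0 0.0076 0.0062 0" --pt "0 0.007 0.0069 0" --pt "0 0 0 0"

```text
t: 48.05
eef_pos: [0.5095, -0.2674, 0.2715]
tool_rot: [0.0, 0.707, 0.707, 0.0]
contact_force: [-1.1, -5.7, -0.4]
gripper_width: 0.174
```

```bash
python3 look.py wrist w31
```

```text
48.1 [ 0.5093 -0.2674  0.2717] yaw 89.94 F [-0.3 -5.3 -0.6] w 14.8 q [ 0.87  0.56 -0.65  1.88  0.44  0.85 -0.  ]
```

View pics/w31.png

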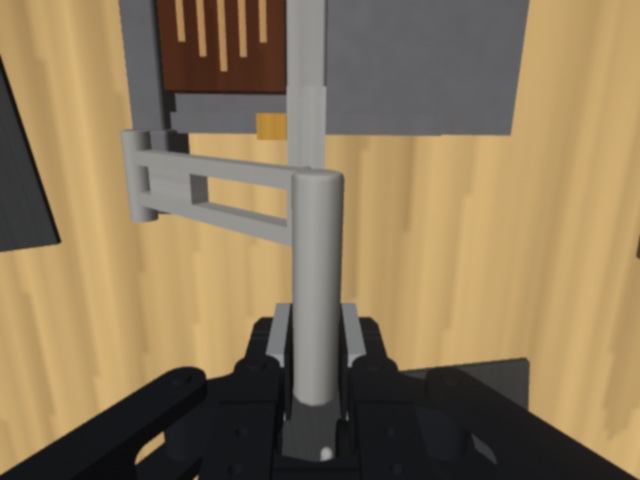

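The latch follows smoothly and is about half way over. Continuing down.

>>> play_rows --pt "0 0.0063 0.0075 0" --pt "0 0.0055 0.0081 0" --pt "0 0.0048 0.0086 0" --pt "0 0.0039 0.009 0" --pt "0 0.0031 0.0093 0" --pt "0 0 0 0"

```text
t: 48.7
eef_pos: [0.532, -0.2673, 0.2281]
tool_rot: [-0.001, 0.708, 0.707, -0.001]
contact_force: [-2.4, -4.8, -2.0]
gripper_width: 0.17
```

>>> play_rows --pt "0 0.0022 0.0096 0" --pt "0 0.0013 0.0097 0" --pt "0 0 0.005 0" --pt "0 0 0.004 0" --pt "0 0 0 0" --pt "0 0 0 0"

```text
t: 49.3
eef_pos: [0.535, -0.2668, 0.2033]
tool_rot: [-0.001, 0.708, 0.706, -0.002]
contact_force: [-13.2, -1.1, 25.6]
gripper_width: 0.17
```

```bash
python3 look.py wrist w32
```

```text
49.35 [ 0.5351 -0.2669  0.2033] yaw 89.9 F [-14.6  -0.8  24.6] w 14.9 q [ 0.79  0.68 -0.58  1.85  0.52  0.77 -0.08]
```

View pics/w32.png

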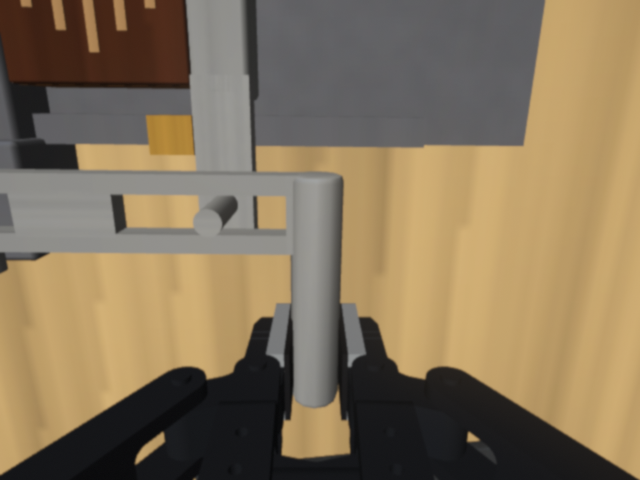

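The slot is over the post (px 215,215) and 25 N pushes back. I'll check how level the latch arm is.

```bash
python3 - <<'E'
from h import *
c=dict(np.load("w32.npz")); P=cloud(c)
for v in (183,240):
    a=np.array([P[v,u] for u in range(10,285,3)]); a=a[(a[:,2]>.03)&(a[:,2]<.07)]
    k=np.polyfit(a[:,0],a[:,2],1); print(v,"slope rad",k[0],"z ends",np.polyval(k,[a[0,0],a[-1,0]]),a[0,0],a[-1,0])
print("handle top", np.median(P[200:290,314:320,2]),"post",P[215,208])
E
```

```text
183 slope rad -0.003181496050987254 z ends [0.05026317 0.05001356] 0.4473273832241206 0.5257851680031304
240 slope rad 0.0001795293705968076 z ends [0.05009842 0.05011318] 0.44316088800555664 0.5253776355497223
handle top 0.05388190146285294 post [ 0.50573038 -0.21919137  0.05913554]
```

The slope is about 0 rad, so it's fully home. I'll relieve the force, release and retreat.

>>> play_rows --pt "0 0 -0.004 0" --pt "0 0 0 0"

```text
t: 49.55
eef_pos: [0.5348, -0.2671, 0.2051]
tool_rot: [-0.001, 0.708, 0.706, -0.001]
contact_force: [-4.1, -3.8, -0.2]
gripper_width: 0.173
```

>>> play_rows --pt "0 0 0 0" --pt "0 0 0 0" --pt "0 0 0 0" --pt "0 0 0 0" --pt "0 0 0 0" --pt "0 0 -0.01 0" --pt "0 0 -0.03 0" --pt "0 0 -0.04 0" --pt "0 0 -0.04 0" --pt "0 0 -0.04 0" --pt "0 0 -0.03 0" --pt "0 0 0 0" --pt "0 0 0 0" --claw 0.04

```text
t: 50.85
eef_pos: [0.5357, -0.2667, 0.397]
tool_rot: [0.001, 0.707, 0.707, 0.0]
contact_force: [-0.8, -0.4, -0.1]
gripper_width: 0.47
```

```bash
python3 look.py wrist w33; python3 look.py scene s33;python3 look.py top t33; python3 - <<'E'
from h import *
c=dict(np.load("w33.npz")); P=cloud(c).reshape(-1,3)
m=(P[:,0]>.445)&(P[:,0]<.525)&(P[:,1]<-.203)&(P[:,1]>-.245)&(P[:,2]>.035)&(P[:,2]<.056); q=P[m]; print(len(q),np.polyfit(q[:,0],q[:,2],1))
E
```

```text
50.9 [ 0.5353 -0.2667  0.3957] yaw 89.95 F [ 0.4 -0.9 -0.4] w 39.6 q [ 0.89  0.45 -0.71  1.72  0.32  1.09  0.08]
50.95 [ 0.5352 -0.2668  0.395 ] yaw 89.95 F [ 0.3 -0.3  0.1] w 40.0 q [ 0.89  0.45 -0.71  1.72  0.32  1.09  0.08]
51.0 [ 0.5352 -0.2668  0.3946] yaw 89.95 F [ 0.3 -0.1  0.1] w 39.8 q [ 0.89  0.45 -0.71  1.72  0.32  1.09  0.08]
2852 [-0.01028618  0.05497686]
```

View pics/w33.png

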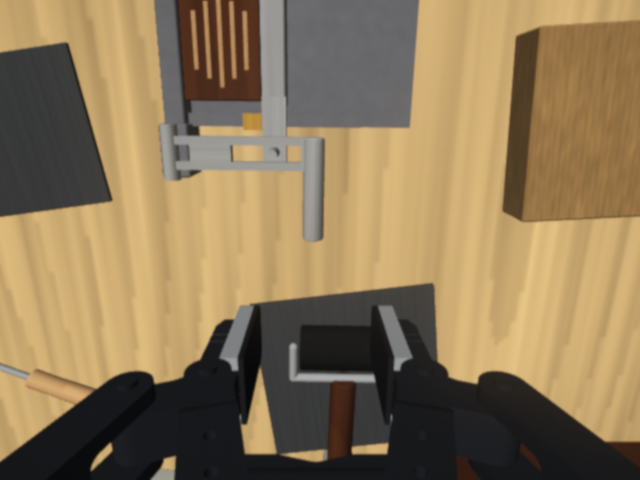

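View pics/s33.png

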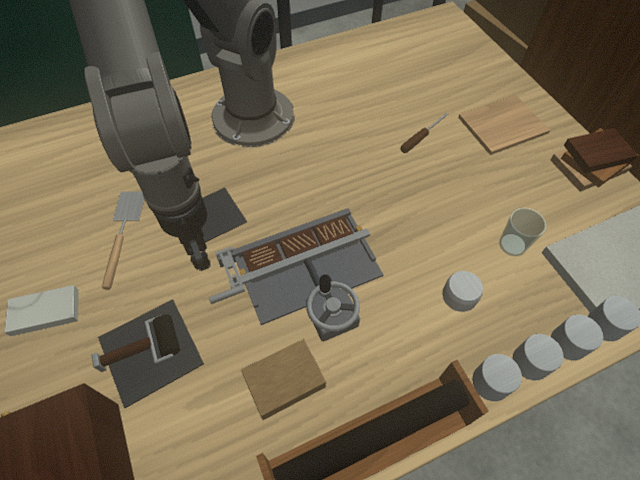

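View pics/t33.png

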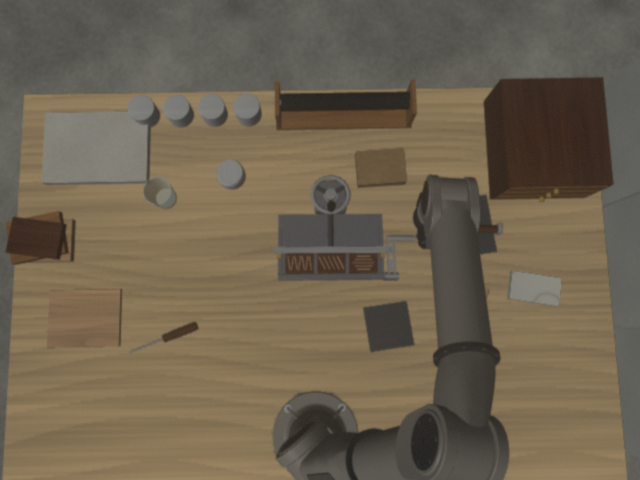

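Latch closed, bar at its stops, blocks at the fence, roller on the slab, bystanders in place. Handing in.

```bash
python3 - <<'E'
from h import *
c=dict(np.load("s33.npz")); P=cloud(c); g=cv2.cvtColor(c["frame"],cv2.COLOR_BGR2GRAY)
q=P[310:360,150:185].reshape(-1,3); q=q[(q[:,2]>.03)&(q[:,2]<.06)]; print("roller",q.mean(0).round(3), "bystander can/box/jar px unchanged")
bot.hand_in(); print(sensors.get_obs()["t"])
E
```

```text
roller [ 0.567 -0.392  0.041] bystander can/box/jar px unchanged
the job is handed in; nothing more can be done
the job is handed in; nothing more can be done
```

The bed is locked up and the job is handed in at about 51 s of robot time. All four steps were done in order, and no final check failed or disagreed with another.

- **Brayer:** I moved it from the bed to the 170 mm slab. The last look put the roller near (0.567, -0.392), which is on the slab and about 4 cm off its centre.
- **Blocks:** All three lie flat, side by side along the fence. One was knocked about 3 cm before I picked it up, so I measured it again first.
- **Clamp bar:** I wound it clockwise until the crank met a firm stop (about 10 N). When I let go, the crank stood about 4° back from there, roughly 0.3 mm of bar travel by estimate. The close view shows the bar flush against the brass stop.
- **Latch:** I swung it over and down until it pushed back with about 25 N. After release, the arm measured within about 0.01 rad of level, with its slot over the catch post.
- **Bystanders:** The ink can, cardboard box and glass jar look unmoved in the final pictures. I checked these by eye and did not measure them.
- **Robot:** The gripper was clear of everything at hand-in.

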